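Pack the pond-sampling carrier

ROBOT

A 6-joint arm with a two-finger parallel gripper is mounted at the origin on a cart in front of the work surface, level with it; the furniture and walls round the work are solid. World frame = base frame: x ahead of the robot, y to its left, z up, the work surface at z = 0. Lengths are in m, angles in rad, forces in N, time in s.
With the tool pointing down it reaches from about 0.35 to 0.775 m from the base axis. Payload 7.3 kg.
Tool frame: the origin (TCP) lies at the very end of the fingers, on their centre line; the grasp point (between the pads) lies 19 mm behind it (robot.tcp_to_grasp is the distance from the TCP to the grasp point, in m); x points along the fingers, y is the direction in which the jaws open and shut, and the axes are right-handed (so a half turn about x gives the same grasp; the last joint's range is limited). The gripper opens to 92 mm and grips with 3 to 60 N. Pads are 19 mm wide; open, the fingers measure 130 mm over their backs; the gripper's body (75 mm by 190 mm) begins 47 mm behind the grasp point.
Start: joints at [1.176, 0.342, 1.524, -0, 1.275, -0.146], TCP at [0.129, 0.509, 0.227] pointing down, gripper open.
Joint ranges: [-2.53, 2.53], [-0.77, 2.02], [0.04, 2.7], [-1, 4.14], [0.28, 2.66], [-3.11, 3.11]. Speed limits (rad/s): [2.57, 2.57, 3.14, 3.14, 3.14, 3.14].

INTERFACE

Orientations are given as [roll, pitch, yaw] about the fixed x, y, z axes, in that order (R = Rz(yaw) Ry(pitch) Rx(roll)).
In Python, from cell import robot gives the robot as it stands.
- The arm moves only by the tool move_arm, never from a script. Its argument "increments" is a list of rows, each a list of 4 numbers: the shift along the tool's x, y, z normalised to -1 to 1, where 1 is 40 cm, then the turn about the tool's x normalised to -1 to 1, where 1 is 60 degrees. In form: [[dx, dy, dz, twist], ...]. A call has 1 to 5 rows; each row is the pose to reach, as a shift and turn from the pose commanded when the call began, along the tool's axes at that moment; what a row does not reach only later rows make up. A row lasts 1/8 s, in which the tool goes at most 62.5 mm and 10.7 degrees, less where a joint would pass 70% of its speed; a pose out of reach is approached as far as the arm can. A call with a number of a shift or a turn outside -1 to 1 is refused whole. A call with a gripper value outside its range is refused whole. "gripper" is the closure, from 0 (fully open) to 1 (shut), set as the call begins (left out, the last holds). The fingers move at their own pace and stop on an object; "squeeze" is the grip in N (left out, the last holds). Time passes only in rows, so rows that repeat a pose let the fingers close. It gives the time, the measured TCP pose, the force and the opening at its end, in the units of the state.
- robot.observe(): the state, without advancing time (a new reading comes with each control period).
- robot.read_camera(name): name is "side" or "top" or "wrist"; returns the picture (480x640x3 uint8, red, green, blue); there is no depth.
- robot.camera_params(name): a dict with "fx", "fy", "cx", "cy" (pixels), "k1" (the pictures are not rectified: a ray, as slopes to the right and down, at radius r is drawn at 1 + k1 r^2 times it, then the intrinsics apply), "R" (3x3) and "t" (3): a world point X has camera coordinates R X + t; the wrist camera has in their place "tool_from_camera" (4x4, takes a point from camera to tool coordinates, whose origin is the TCP and whose axes are the tool frame's). Camera axes: x right, y down, z forward; pixel columns grow to the right and rows downward; lengths in m; the calibration is good to about 2 mm. A picture is of the moment at which its call begins: read the wrist's pose just before it. camera_params takes no time and is no camera call.
- robot.hand_in(): hands the job in, once; it reports no verdict.
The state is a dict: "time": time; "qpos": joint angles; "qvel": joint speeds; "joint_efforts": joint torques, N m; "tool_pos": TCP position; "tool_rot": TCP orientation; "contact_force": force on the tool from outside, world axes, zero at the start; "torque": the same for the moment, N m; "opening": finger opening in m.
Only numpy, scipy, OpenCV 4.12 (cv2) and the standard library are available. Lean on these libraries where they do the work, as an engineer would, in place of code of your own. Each camera call takes 0.05 s, during which the arm holds its last target.

TASK

Pack the field carrier for the pond round: stand the small sample jar, the dropper bottle and the capped vial each in the foam insert whose round well is cut for it, and lay the clear slide box flat, right way up, in the rectangular pocket, every piece fully down on the bottom of its own well. Keep the jar, the bottle and the vial upright on the way, and leave the large jar and the battery standing where they are: they are not part of the kit.

Things in the scene. Friction and masses are not known exactly. Their poses are not given: they have to be found in the camera images.
- jar_center (a point): Small clear sample jar with a ribbed white screw lid, the smaller of two jars: lid 54 mm across and 17 mm high (from 40 to 57 mm above the jar's foot), body 52 mm across, 57 mm high in all, about 0.14 kg, standing on the bench. The point is on its axis, half-way up, 28.5 mm above its foot. Its z axis points up.
- dropper_center (a point): Small brown dropper bottle with a black rubber bulb, 102 mm high in all, about 0.07 kg, standing on the bench: the round body is 33 mm across and straight from about 5 to 58 mm above its foot; above it a collar 24 mm across up to 77 mm and a slim bulb. The point is on its axis, 51 mm above its foot. Its z axis points up.
- vial_center (a point): Small clear glass vial with a white cap, 19 mm across, 54 mm high (cap from 42 mm up), about 0.012 kg, standing on the bench. The point is on its axis, half-way up, 27 mm above its foot. Its z axis points up.
- slides_center (a point): Clear plastic slide box with its lid closed and not to be opened, lying flat on the bench: 78 mm long (along its y axis), 32 to 36 mm wide (along x), 23 mm high, about 0.045 kg. The point is its centre, 11.5 mm above its underside. Its z axis points up; either way round in the pocket will do.
- large_jar_center (a point): Large sample jar with a red screw lid, 68 mm across and 67 mm high: not part of the kit, to be left where it stands. The point is on its axis, half-way up, 33.5 mm above its foot.
- battery_center (a point): Cylindrical battery cell standing on its end, 15 mm across and 50 mm high: not part of the kit, to be left where it stands. The point is its centre, half-way up.
- jar_well (a point): Fixed light-grey foam insert with a black well floor, 100 mm square along its x and y, top 34 mm above the bench; one of four in the grey square carrier tray (210 mm), quarters differ each start. This one has the widest round well, 65 mm across and 20 mm deep, for the small jar. The point is the centre of the well's floor, 14 mm above the bench; z up.
- dropper_well (a point): Fixed light-grey foam insert with a black well floor, 100 mm square along its x and y, top 34 mm above the bench; one of four in the grey square carrier tray (210 mm), quarters differ each start. This one has the middle round well, 44 mm across and 20 mm deep, for the dropper bottle. The point is the centre of the well's floor, 14 mm above the bench; z up.
- vial_well (a point): Fixed light-grey foam insert with a black well floor, 100 mm square along its x and y, top 34 mm above the bench; one of four in the grey square carrier tray (210 mm), quarters differ each start. This one has the narrow round well, 30 mm across and 20 mm deep, for the vial. The point is the centre of the well's floor, 14 mm above the bench; z up.
- slide_well (a point): Fixed light-grey foam insert with a black well floor, 100 mm square along its x and y, top 34 mm above the bench; one of four in the grey square carrier tray (210 mm), quarters differ each start. This one has the rectangular pocket for the slide box, 90 mm long (along its y axis), 48 mm wide (along x) and 10 mm deep, a shallow thumb notch (26 mm wide, 8 mm out) midway on each long side. The point is the centre of its floor, 24 mm above the bench; z up.

How it is judged:
At the end, for the whole second after the job is handed in: Each of the four lies in its own well: centre within 10 mm of the well's centre, on its floor to 4 mm, upright to 0.12 rad, the slide box along its pocket to 0.26 rad, all released and at rest; large jar and battery still standing (0.2 rad) within 30 mm of their starts (horizontal distance between jar_center and jar_well below 0.01 m and z of jar_center in the frame of jar_well below 0.0325 m and angle between each of jar_center, dropper_center, vial_center, slides_center's own z axis and vertical below 0.12 rad and linear speed of each of jar, dropper, vial, slides below 0.02 m/s and horizontal distance between dropper_center and dropper_well below 0.01 m and z of dropper_center in the frame of dropper_well below 0.055 m and horizontal distance between vial_center and vial_well below 0.01 m and z of vial_center in the frame of vial_well below 0.031 m and horizontal distance between slides_center and slide_well below 0.01 m and z of slides_center in the frame of slide_well below 0.0155 m and angle between the y axis of slides_center and the y axis of slide_well, either way round below 0.26 rad and distance of each of large_jar_center, battery_center from where it was at the start of the episode below 0.03 m and angle between each of large_jar_center, battery_center's own z axis and vertical below 0.2 rad); the robot touches nothing.
It fails at once if the small jar, the dropper bottle or the vial tipped by more than 0.7 rad (angle between any of jar_center, dropper_center, vial_center's own z axis and vertical above 0.7 rad).
It fails at once if the large jar or the battery moved more than 30 mm from where it stood (distance of any of large_jar_center, battery_center from where it was at the start of the episode above 0.03 m).
It also fails if it takes over 86 s, if anything falls off the work surface, if the arm or the gripper's body presses on something with over 40 N, if the wrist force passes 120 N, or if a joint passes its speed limit or range.

## Working session

There is one attempt and no reset: what is moved stays moved. The work goes in short steps, Python scripts to look and compute and a tool call to move; the robot and the scene stay as the last step left them, time stands still between calls to the robot, and variables do not carry over. Pictures are saved under pics/ and viewed, and the job is handed in when it is done.

Besides the shell and the picture viewer there is one more tool, called after "Emit:" in YAML: its name, and indented under it one key for each argument. move_arm: Moves the arm, as the interface text tells. Its arguments: {"type":"object","properties":{"increments":{"type":"array","items":{"type":"array","items":{"type":"number"}}},"gripper":{"type":"number"},"squeeze":{"type":"number"}},"required":["increments"]}

```bash
mkdir -p pics; ls
python3 - <<'E'
from cell import robot
import cv2
s=robot.observe();print({k:(v if not hasattr(v,'round') else v) for k,v in s.items()})
for n in ("top","side","wrist"):
    p=robot.camera_params(n);print(n,p)
    im=robot.read_camera(n);cv2.imwrite(f"pics/{n}0.png",im[:,:,::-1])
E
```

```text
pics
{'time': 0.0, 'qpos': array([ 1.17599913e+00,  3.42731906e-01,  1.52500228e+00,  7.87008020e-06,
        1.27541072e+00, -1.46030126e-01]), 'qvel': array([-5.64322616e-04, -1.21526070e-03,  3.53190500e-04,  5.66404285e-05,
        4.19183116e-04,  5.31399482e-04]), 'joint_efforts': array([ 1.20613977e-04, -4.31247103e+01, -2.44214165e+01,  7.18348590e-02,
        5.60313673e-02, -1.62946899e-04]), 'tool_pos': array([0.12909414, 0.50846395, 0.22604535]), 'tool_rot': array([-1.72167464,  1.56924406, -1.97044401]), 'contact_force': array([-0.25229686, -0.23417734,  1.04734559]), 'torque': array([ 0.06670936, -0.00743158, -0.02390992]), 'opening': 0.0919016100750929}
top {'fx': 618.607455217521, 'fy': 618.607455217521, 'cx': 318.82361041479044, 'cy': 249.64361741752396, 'k1': -0.06221422649404982, 'R': array([[-0.01527365, -0.99986481, -0.0060884 ],
       [-0.99145089,  0.0159337 , -0.1295039 ],
       [ 0.1295834 ,  0.00405835, -0.99156022]]), 't': array([0.01877247, 0.52255778, 1.61591821])}
side {'fx': 536.2333968447513, 'fy': 536.2333968447513, 'cx': 309.26119525743394, 'cy': 243.89749902981544, 'k1': 0.040009157382548524, 'R': array([[ 0.87316631, -0.48654598, -0.0292165 ],
       [-0.19507893, -0.2939044 , -0.93571599],
       [ 0.44668199,  0.8227352 , -0.35154229]]), 't': array([-0.4739498 ,  0.16711545,  1.02921735])}
wrist {'fx': 362.18170488032655, 'fy': 362.18170488032655, 'cx': 318.1086095872751, 'cy': 232.88735213829213, 'k1': -0.038769179332582705, 'tool_from_camera': array([[ 4.87299754e-04, -2.88751927e-01,  9.57403827e-01,
        -1.57578014e-01],
       [ 9.99999877e-01,  2.24076844e-04, -4.41398981e-04,
         5.26840523e-05],
       [-8.70772218e-05,  9.57403924e-01,  2.88752001e-01,
        -7.77027194e-02],
       [ 0.00000000e+00,  0.00000000e+00,  0.00000000e+00,
         1.00000000e+00]])}
```

View pics/top0.png

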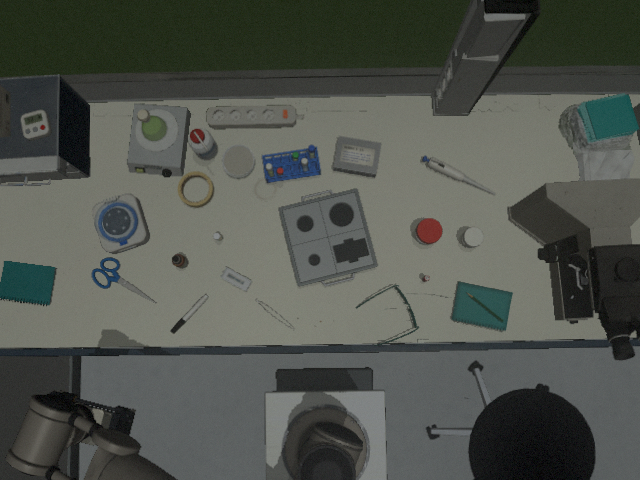

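View pics/side0.png

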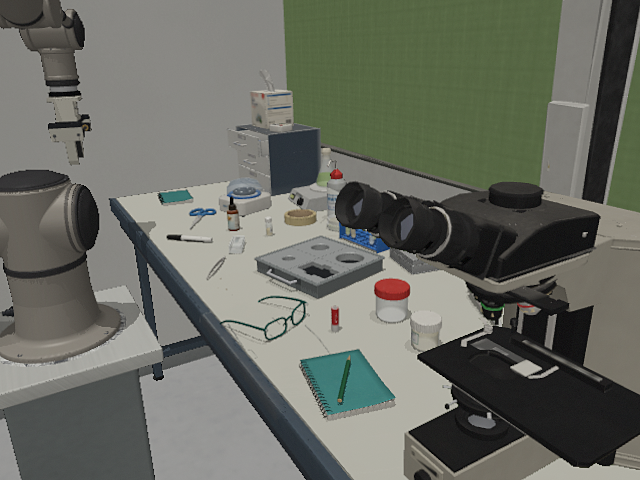

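View pics/wrist0.png

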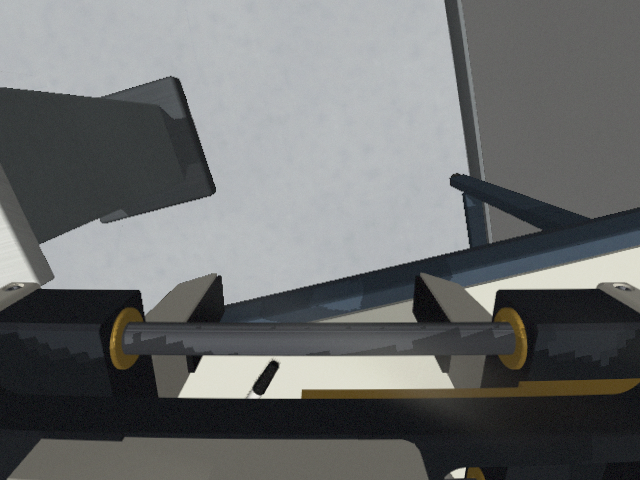

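Run:
```python
import cv2
im=cv2.imread("pics/top0.png")
a=cv2.resize(im[180:300,165:285],None,fx=5,fy=5,interpolation=cv2.INTER_CUBIC)
b=cv2.resize(im[180:295,265:385],None,fx=5,fy=5,interpolation=cv2.INTER_CUBIC)
c=cv2.resize(im[205:295,395:500],None,fx=6,fy=6,interpolation=cv2.INTER_CUBIC)
for n,i in zip("abc",(a,b,c)): cv2.imwrite(f"pics/c{n}.png",cv2.convertScaleAbs(i,alpha=1.4))
```

```text
(no output)
```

View pics/ca.png

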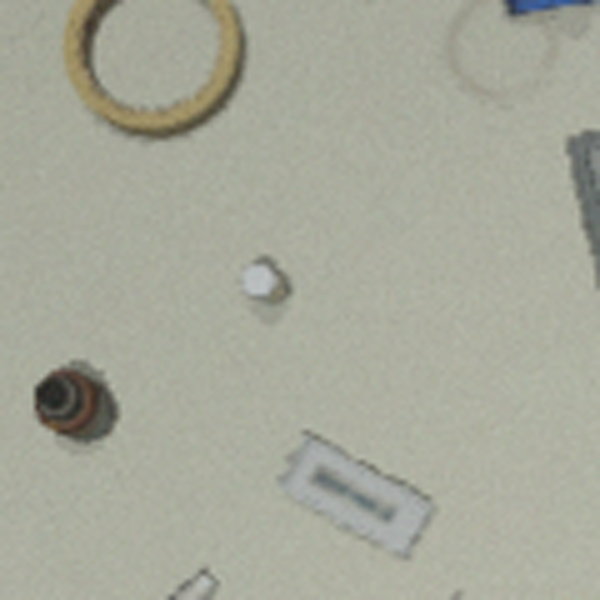

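View pics/cb.png

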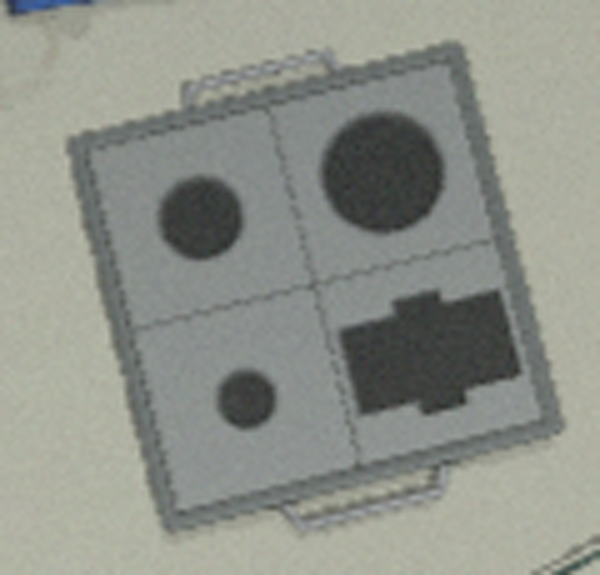

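View pics/cc.png

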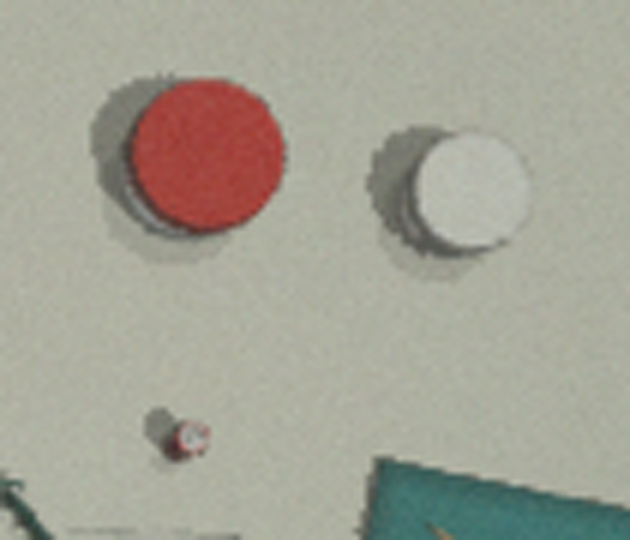

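```bash
cat > h.py <<'E'
import numpy as np,cv2
from scipy.spatial.transform import Rotation as Rn
from cell import robot
def rays(n,uv,pose=None):
    p=robot.camera_params(n)
    K=np.array([[p['fx'],0,p['cx']],[0,p['fy'],p['cy']],[0,0,1.]])
    uv=np.atleast_2d(np.asarray(uv,float))
    d=cv2.undistortPoints(uv.reshape(-1,1,2),K,np.array([p['k1'],0,0,0,0.])).reshape(-1,2)
    d=np.c_[d,np.ones(len(d))]
    if n=='wrist':
        pos,rpy=pose; T=p['tool_from_camera']; R=Rn.from_euler('xyz',rpy).as_matrix()
        return pos+R@T[:3,3], d@(R@T[:3,:3]).T
    return -p['R'].T@p['t'], d@p['R']
def at(n,uv,z,pose=None):
    o,d=rays(n,uv,pose); return o+d*((z-o[2])/d[:,2])[:,None]
def proj(n,X,pose=None):
    p=robot.camera_params(n);X=np.atleast_2d(X)
    if n=='wrist':
        pos,rpy=pose; T=p['tool_from_camera']; R=Rn.from_euler('xyz',rpy).as_matrix()
        c=((X-pos)@R-T[:3,3])@T[:3,:3]
    else: c=X@p['R'].T+p['t']
    s=c[:,:2]/c[:,2:]; s=s*(1+p['k1']*(s**2).sum(1))[:,None]
    return s*[p['fx'],p['fy']]+[p['cx'],p['cy']]
def blobs(mask,off=(0,0),amin=10):
    n,l,s,c=cv2.connectedComponentsWithStats(mask.astype(np.uint8))
    return [(s[i,4],c[i]+off,l==i) for i in range(1,n) if s[i,4]>=amin]
def state():
    s=robot.observe(); return s['tool_pos'],s['tool_rot'],s
E
python3 - <<'E'
from h import *
im=cv2.imread("pics/top0.png").astype(int)
def crop(x0,x1,y0,y1): return im[y0:y1,x0:x1],(x0,y0)
np.set_printoptions(precision=4,suppress=True)
c,o=crop(280,376,190,284); 
for a,cc,m in blobs((c.max(2)<75),o,60): print("well",a,cc,at('top',cc,.024),at('top',cc,.034))
c,o=crop(400,500,205,295)
for a,cc,m in blobs((c.min(2)>155),o,8): print("white",a,cc,at('top',cc,.057),at('top',cc,.05))
for a,cc,m in blobs((c[:,:,2]-c[:,:,1]>40),o,8): print("red",a,cc,at('top',cc,.067))
c,o=crop(165,285,180,300)
for a,cc,m in blobs((c.max(2)<50),o,8): print("dark",a,cc,at('top',cc,.09))
for a,cc,m in blobs((c[:,:,0]>152),o,4): print("vial",a,cc,at('top',cc,.054))
print(c[56,53],c[56,20],c[92,80])
# slide corners by eye from crop /5 +offset
q=np.array([[308,432],[437,505],[407,557],[281,480]])/5+[165,180]
Q=at('top',q-.4,.012);print("slide",Q,Q.mean(0))
E
```

```text
well 470 [341.1638 214.134 ] [[ 0.62   -0.0513  0.024 ]] [[ 0.6181 -0.0509  0.034 ]]
well 222 [304.6892 223.2748] [[0.5965 0.0477 0.024 ]] [[0.5947 0.0474 0.034 ]]
well 660 [350.5045 250.0409] [[ 0.5217 -0.0743  0.024 ]] [[ 0.5204 -0.0739  0.034 ]]
well 106 [314.     259.3962] [[0.498  0.0239 0.024 ]] [[0.4968 0.0238 0.034 ]]
red 478 [429.2594 230.1778] [[ 0.5654 -0.2804  0.067 ]]
dark 47 [176.4255 259.0638] [[0.4968 0.3785 0.09  ]]
[132 133 129] [111 121 118] [114 125 124]
slide [[0.4852 0.2614 0.012 ]
 [0.4446 0.1917 0.012 ]
 [0.4168 0.2079 0.012 ]
 [0.4594 0.2759 0.012 ]] [0.4515 0.2342 0.012 ]
```

```bash
python3 - <<'E'
from h import *
np.set_printoptions(precision=4,suppress=True)
def tri(a,b):
    o1,d1=rays('top',a);o2,d2=rays('side',b);d1,d2=d1[0],d2[0]
    s=np.linalg.lstsq(np.c_[d1,-d2],o2-o1,rcond=None)[0]
    p,q=o1+s[0]*d1,o2+s[1]*d2
    return (p+q)/2,np.linalg.norm(p-q)
print("eyeL",tri((545,255),(358,205)),tri((575,312),(402,225)))
for z in (.2,.3): print(at('top',[(540,255),(508,212),(556,320)],z))
im=cv2.imread("pics/top0.png").astype(int)
def B(x0,x1,y0,y1,f):
    return blobs(f(im[y0:y1,x0:x1]),(x0,y0),6)
for a,c,m in B(455,490,220,255,lambda c:c.min(2)>128): print("jar",a,c,at('top',c,.057))
for a,c,m in B(205,230,225,248,lambda c:c[:,:,0]>124): print("vial",a,c,at('top',c,.054))
print("bat",at('top',[(427,278)],.05))
print("drop bulb",tri((176,259.4),(232,199)), at('top',[(179,261)],.058))
print(im[230:242,210:226,0])
E
python3 - <<'E'
import cv2
im=cv2.imread("pics/side0.png")
cv2.imwrite("pics/cs.png",cv2.resize(im[170:360,150:450],None,fx=2.6,fy=2.6,interpolation=cv2.INTER_CUBIC))
E
```

```text
eyeL (array([ 0.4235, -0.4667,  0.3083]), np.float64(0.09939043362370727)) (array([ 0.3478, -0.5638,  0.3036]), np.float64(0.02199700727111661))
[[ 0.4795 -0.5225  0.2   ]
 [ 0.5858 -0.4504  0.2   ]
 [ 0.3232 -0.5519  0.2   ]]
[[ 0.4679 -0.4867  0.3   ]
 [ 0.567  -0.4195  0.3   ]
 [ 0.3222 -0.5141  0.3   ]]
vial 26 [216.  235.5] [[0.5624 0.2824 0.054 ]]
bat [[ 0.441  -0.2726  0.05  ]]
drop bulb (array([0.4995, 0.3778, 0.0922]), np.float64(0.007969304070739652)) [[0.4954 0.3792 0.058 ]]
[[110 112 110 112 116 111 109 113 113 114 112 112 113 114 112 115]
 [114 110 113 113 112 114 102  87  86 102 113 114 111 115 113 111]
 [112 114 112 113 112 100  85  83  76  85  99 116 111 111 115 113]
 [110 116 116 107 117 127 125 128 108  79  97 113 113 113 115 117]
 [112 113 116 117 129 135 134 134 131 102  72  87 107 112 112 111]
 [113 115 109 119 133 133 133 134 136 121  92  72  89 108 114 111]
 [113 112 106 114 132 137 134 137 132 122  96  71  80 104 113 115]
 [115 112 115 119 132 135 133 137 133 107  81  74  68  96 113 113]
 [112 114 111 106 117 132 132 134 119  82  76  78  66  91 116 112]
 [113 110 110 113 103  94  91  86  82  73  74  74  91 109 114 112]
 [114 110 114 110 109 105 102  94  85  76  81  91 104 113 116 115]
 [113 114 115 113 108 104 101 103 102  99  99 103 105 113 116 115]]
```

View pics/cs.png

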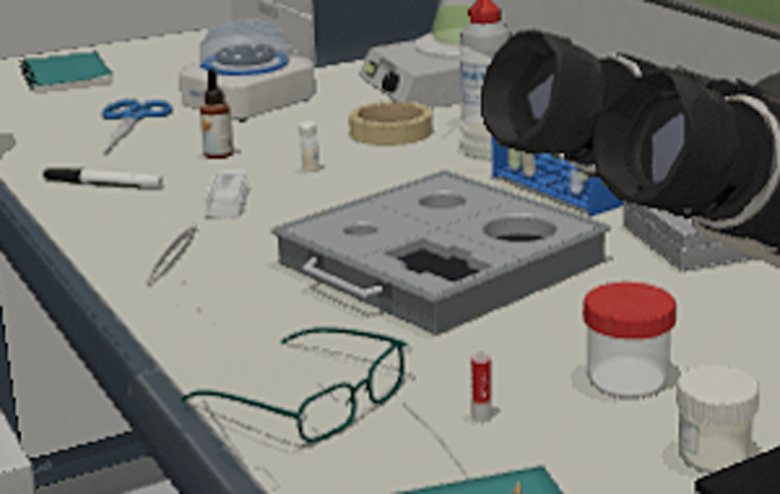

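Run:
```python
from h import *
im=cv2.imread("pics/top0.png")
cv2.imwrite("pics/cm.png",cv2.convertScaleAbs(cv2.resize(im[165:365,440:640],None,fx=2.9,fy=2.9,interpolation=cv2.INTER_CUBIC),alpha=2))
for a,c,m in blobs(im[220:255,455:490].min(2)>118,(455,220),30): print("jar",a,c,at('top',c,.057))
print(im[237,455:490].min(1))
```

```text
jar 261 [473.49425287 236.29118774] [[ 0.54881055 -0.39889945  0.057     ]]
[113 107  81  79  70  69  63  71  62  96 121 120 125 123 121 124 125 123
 121 122 125 125 124 126 124 127 122 122 117 113 112 113 115 112 113]
```

View pics/cm.png

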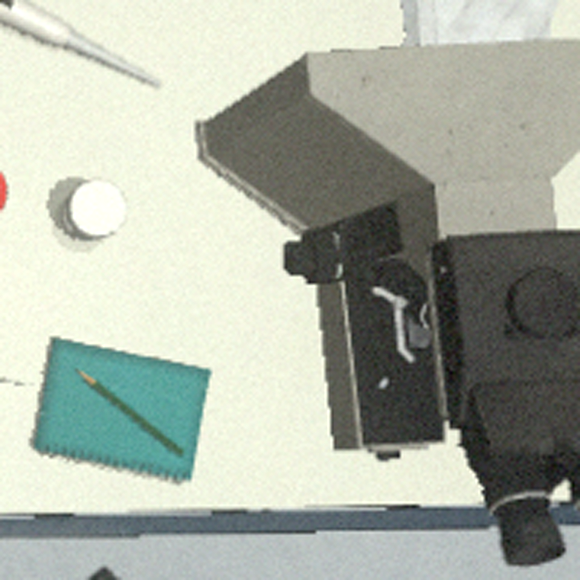

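```bash
cat >> h.py <<'E'
def plan(target,yaxis=None):
    """steps in tool axes (units) to reach TCP target; yaxis = wanted jaw direction (xy, sign free)"""
    p,r,s=state(); R=Rn.from_euler('xyz',r).as_matrix()
    # the arm is kept tool-down: use exact down frame
    a=np.arctan2(R[1,1],R[0,1]); 
    D=np.array([[0,np.cos(a),0],[0,np.sin(a),0],[-1,0,0.]]); D[:,2]=np.cross(D[:,0],D[:,1])
    v=(R.T@(np.asarray(target)-p))/.4
    print("t %.2f q6 %.2f q1 %.2f pos %s jawdeg %.1f F %s open %.4f"%(s['time'],s['qpos'][5],s['qpos'][0],p.round(4),np.degrees(a),np.round(s['contact_force'],1),s['opening']))
    print("tilt",(R[:,0]).round(4))
    tw=0
    if yaxis is not None:
        t=np.arctan2(yaxis[1],yaxis[0]); tw=-(t-a); tw=(tw+np.pi/2)%np.pi-np.pi/2
        print("twist units",tw/(np.pi/3),"alt",(tw-np.sign(tw)*np.pi)/(np.pi/3))
    print("shift units",v.round(4))
E
python3 - <<'E'
from h import *
plan([.549,-.399,.2],(.9,.43))
E
```

```text
t 0.15 q6 -0.15 q1 1.18 pos [0.1292 0.5086 0.2262] jawdeg 75.7 F [-0.6  0.1  0.1] open 0.0923
tilt [-4.e-04 -1.e-03 -1.e+00]
twist units 0.8367974575635871 alt -2.163202542436413
shift units [ 0.0674 -1.9406  1.576 ]
```

Emit:
move_arm:
  increments:
    - [0.065,-0.587,0.916,0.9]
    - [0.065,-0.587,0.916,0.9]
    - [0.065,-0.587,0.916,0.9]
    - [0.065,-0.587,0.916,0.9]
    - [0.065,-0.587,0.916,0.9]
  gripper: 0

```text
time: 0.78
tool_pos: [0.3434, 0.2795, 0.208]
tool_rot: [2.07, 1.57, 0.878]
contact_force: [1.6, 0.1, 0.1]
opening: 0.092
```

Run:
```python
from h import *
plan([.4257,.191,.2],(.856,-.517))
```

```text
t 0.78 q6 0.13 q1 0.51 pos [0.3434 0.2795 0.208 ] jawdeg 21.7 F [1.6 0.1 0.1] open 0.0920
tilt [ 2.e-04  3.e-04 -1.e+00]
twist units 0.8802849352565256 alt -2.119715064743475
shift units [0.02   0.1094 0.2815]
```

Emit:
move_arm:
  increments:
    - [0.02,0.109,0.28,0.88]
    - [0.02,0.109,0.28,0.88]
    - [0.02,0.109,0.28,0.88]
    - [0.02,0.109,0.28,0.88]
    - [0.02,0.109,0.28,0.88]

```text
time: 1.4
tool_pos: [0.4248, 0.1932, 0.1998]
tool_rot: [-0.941, 1.57, -3.055]
contact_force: [-0.1, 0.7, 0.3]
opening: 0.092
```

Run:
```python
from h import *
plan([.4257,.191,.2],(.856,-.517))
p,r,s=state(); print(s['qvel'].round(3))
cv2.imwrite("pics/w1.png",robot.read_camera('wrist')[:,:,::-1])
np.savez("w1.npz",p=p,r=r)
```

```text
t 1.40 q6 0.81 q1 0.26 pos [0.4248 0.1932 0.1998] jawdeg -31.1 F [-0.1  0.7  0.3] open 0.0920
tilt [-7.e-04 -1.e-04 -1.e+00]
twist units -0.0003100926094321605 alt 2.999689907390568
shift units [-0.0005  0.0049  0.0036]
[ 6.000e-03 -1.000e-03 -1.000e-03  0.000e+00  2.000e-03  1.356e+00]
```

View pics/w1.png

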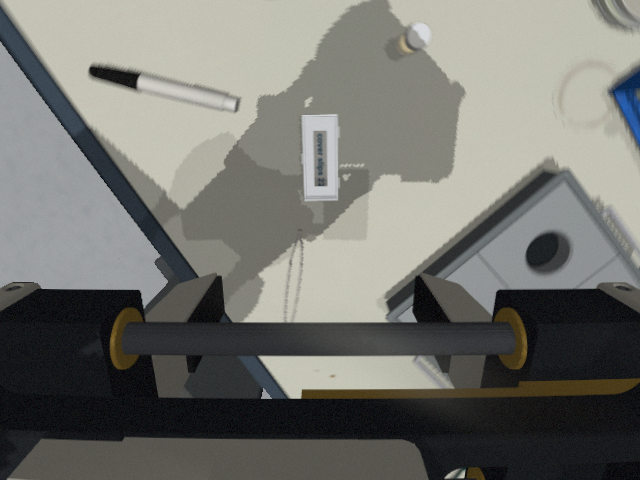

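Run:
```python
from h import *
d=np.load("w1.npz");P=(d['p'],d['r'])
im=cv2.imread("pics/w1.png")
cv2.imwrite("pics/w1c.png",cv2.resize(im[100:215,285:355],None,fx=5,fy=5))
Q=at('wrist',[(303,115),(339,114),(338,200),(305,200)],.023,P);print(Q,Q.mean(0))
u=(Q[3]-Q[0]+Q[2]-Q[1]);print(np.degrees(np.arctan2(u[1],u[0])),np.linalg.norm(u)/2)
print("vial",at('wrist',[(418.5,36)],.054,P)) 
print("vwell",at('wrist',[(548,252)],.034,P),at('wrist',[(548,252)],.014,P))
```

```text
[[0.45808642 0.27337556 0.023     ]
 [0.48567142 0.25769939 0.023     ]
 [0.44601418 0.19153367 0.023     ]
 [0.41948781 0.20755624 0.023     ]] [0.45231496 0.23254121 0.023     ]
-120.66431762268441 0.07672032120984919
vial [[0.56456837 0.27608617 0.054     ]]
vwell [[0.59470132 0.0454368  0.034     ]] [[0.60266849 0.03215657 0.014     ]]
```

View pics/w1c.png

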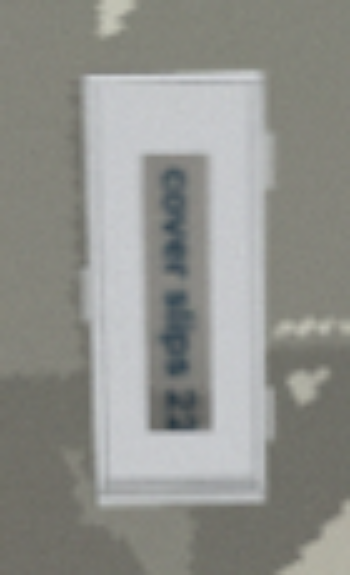

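Run:
```python
from h import *
plan([.4523,.2325,.04],(.86,-.51))
print(state()[2]['qvel'].round(3))
```

```text
t 1.45 q6 0.81 q1 0.26 pos [0.4247 0.1934 0.1998] jawdeg -31.5 F [ 0.2 -0.5 -0.2] open 0.0920
tilt [-6.e-04 -0.e+00 -1.e+00]
twist units -0.014045796162358192 alt 2.985954203837642
shift units [ 0.3995  0.0078 -0.1196]
[ 0.006 -0.001  0.     0.     0.001 -0.281]
```

Emit:
move_arm:
  increments:
    - [0.2,0.008,-0.12,-0.01]
    - [0.35,0.008,-0.12,-0.01]
    - [0.42,0.008,-0.12,-0.01]
    - [0.469,0.008,-0.12,-0.01]
    - [0.469,0.008,-0.12,-0.01]

```text
time: 2.08
tool_pos: [0.4509, 0.2329, 0.0109]
tool_rot: [-0.735, 1.567, -2.831]
contact_force: [0.5, 0.0, 0.7]
opening: 0.0919
```

Run:
```python
from h import *
plan([.4523,.2325,.0125],(.86,-.51))
cv2.imwrite("pics/w2.png",robot.read_camera('wrist')[:,:,::-1])
```

```text
t 2.08 q6 0.85 q1 0.33 pos [0.4509 0.2329 0.0109] jawdeg -30.0 F [0.5 0.  0.7] open 0.0919
tilt [-0.0038 -0.0012 -1.    ]
twist units 0.010477582876198762 alt -2.9895224171238013
shift units [-0.004   0.0036 -0.0009]
```

View pics/w2.png

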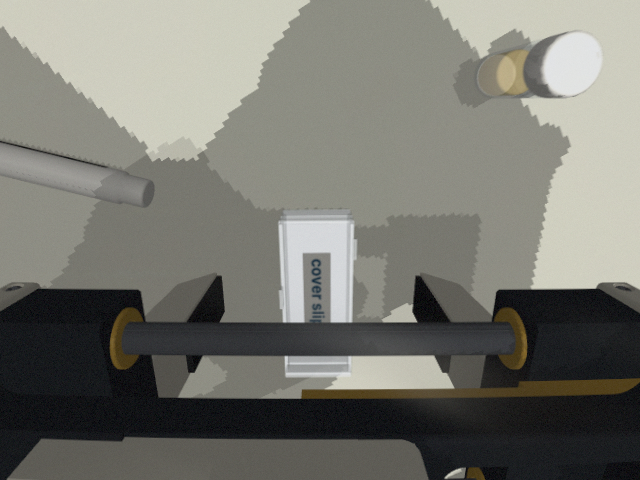

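Emit:
move_arm:
  increments:
    - [-0.003,0,0,0]
    - [-0.003,0,0,0]
    - [-0.003,0,0,0]
    - [-0.003,0,0,0]
    - [-0.003,0,0,0]
  gripper: 1
  squeeze: 12

```text
time: 2.75
tool_pos: [0.4521, 0.2332, 0.0138]
tool_rot: [2.754, 1.571, 0.656]
contact_force: [-0.0, -0.1, 0.2]
opening: 0.0461
```

Emit:
move_arm:
  increments:
    - [0,0,0,0]
    - [-0.1,0,0,0]
    - [-0.25,0,0,0]
    - [-0.25,0,0,0]

```text
time: 3.25
tool_pos: [0.4548, 0.2342, 0.1179]
tool_rot: [2.432, 1.561, 0.334]
contact_force: [-0.4, 0.2, -0.5]
opening: 0.0063
```

Run:
```python
from h import *
plan([.52,-.0742,.12],(.973,.23))
robot_im=robot.read_camera('wrist')
cv2.imwrite("pics/w3.png",robot_im[:,:,::-1])
```

```text
t 3.25 q6 0.85 q1 0.33 pos [0.4548 0.2342 0.1179] jawdeg -30.2 F [-0.4  0.2 -0.5] open 0.0063
tilt [ 0.0088  0.0031 -1.    ]
twist units -0.7243744649797754 alt 2.275625535020225
shift units [-0.0062  0.5283  0.5847]
```

View pics/w3.png

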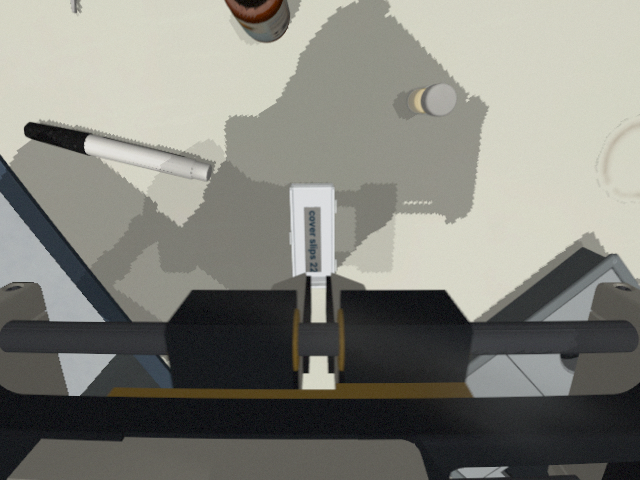

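Emit:
move_arm:
  increments:
    - [0,0,0.12,0]
    - [0,0,0.12,0]
    - [0,0,0.12,0]
    - [0,0,0.12,0]
    - [0,0,0.12,0]
  gripper: 0.3

```text
time: 3.92
tool_pos: [0.4282, 0.1921, 0.1134]
tool_rot: [-1.404, 1.571, 2.782]
contact_force: [0.6, -0.4, 0.5]
opening: 0.0483
```

Run:
```python
from h import *
p,r,s=state()
plan([.4523,.2325,.0125],(.86,-.51))
im=robot.read_camera('wrist')[:,:,::-1]
cv2.imwrite("pics/w4.png",im)
cv2.imwrite("pics/w4c.png",cv2.resize(im[90:250,280:440],None,fx=4,fy=4))
np.savez("w4.npz",p=p,r=r)
```

```text
t 3.92 q6 0.78 q1 0.26 pos [0.4282 0.1921 0.1134] jawdeg -30.1 F [ 0.6 -0.4  0.5] open 0.0483
tilt [-2.e-04  1.e-04 -1.e+00]
twist units 0.008914627586716775 alt -2.9910853724132833
shift units [ 0.2522  0.0015 -0.1175]
```

View pics/w4c.png

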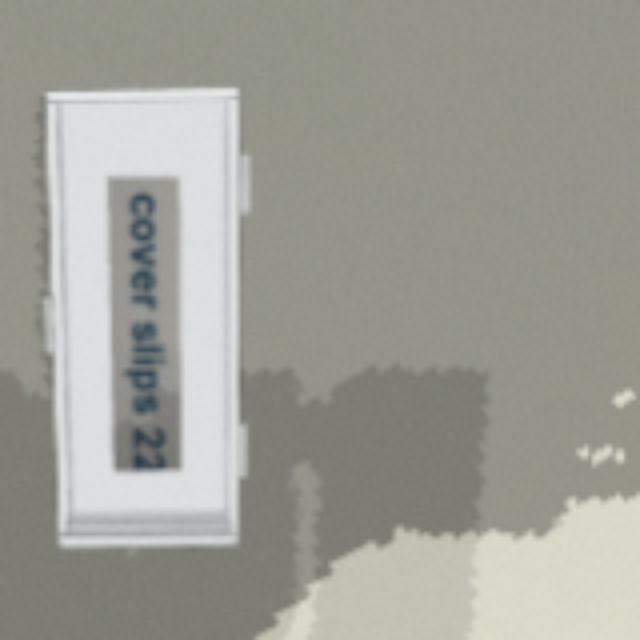

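View pics/w4.png

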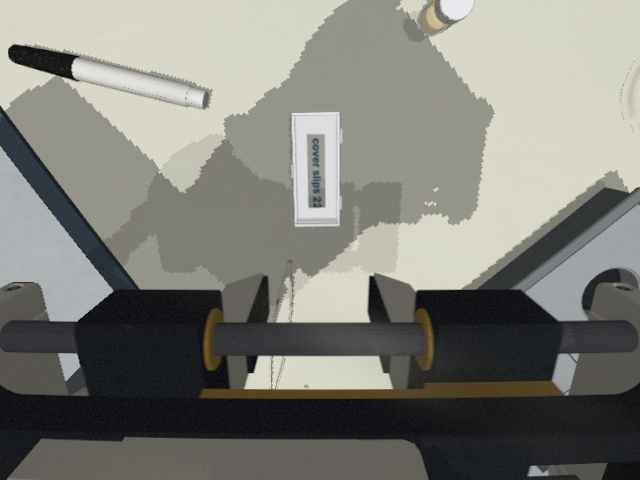

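Run:
```python
from h import *
d=np.load("w4.npz");P=(d['p'],d['r'])
q=np.array([(47,93),(240,89),(238,545),(59,547)])/4+[280,90]
Q=at('wrist',q,.023,P);c=Q.mean(0);print(Q,c)
u=(Q[3]-Q[0]+Q[2]-Q[1]);a=np.arctan2(u[1],u[0])+np.pi/2;print(np.degrees(a))
plan([c[0],c[1],.0125],(np.cos(a),np.sin(a)))
```

```text
[[0.45638408 0.27410503 0.023     ]
 [0.48393521 0.2588321  0.023     ]
 [0.44594311 0.19150537 0.023     ]
 [0.41821346 0.20716786 0.023     ]] [0.45111896 0.23290259 0.023     ]
-29.564569621922782
t 3.98 q6 0.78 q1 0.26 pos [0.4281 0.1921 0.1135] jawdeg -30.1 F [-0.6  0.3  0.4] open 0.0524
tilt [-1.e-04  1.e-04 -1.e+00]
twist units -0.009541167850255997 alt 2.990458832149744
shift units [ 0.2524 -0.0015 -0.1172]
```

Opening is set for about 64 mm; descend, then close with full waiting time.

Emit:
move_arm:
  increments:
    - [0.08,-0.0015,-0.117,-0.01]
    - [0.18,-0.0015,-0.117,-0.01]
    - [0.251,-0.0015,-0.117,-0.01]
    - [0.251,-0.0015,-0.117,-0.01]

```text
time: 4.47
tool_pos: [0.4495, 0.2322, 0.0115]
tool_rot: [-0.745, 1.566, -2.831]
contact_force: [0.5, 0.5, 0.1]
opening: 0.0644
```

Emit:
move_arm:
  increments:
    - [0,0,0,0]
    - [0,0,0,0]
    - [0,0,0,0]
    - [0,0,0,0]
    - [0,0,0,0]
  gripper: 1
  squeeze: 12

```text
time: 5.1
tool_pos: [0.4514, 0.2326, 0.014]
tool_rot: [2.464, 1.57, 0.377]
contact_force: [-0.7, -1.4, 5.7]
opening: 0.0322
```

Emit:
move_arm:
  increments:
    - [0,0,0,0]
    - [0,0,0,0]

```text
time: 5.35
tool_pos: [0.4514, 0.2326, 0.014]
tool_rot: [2.432, 1.57, 0.345]
contact_force: [-0.0, 0.0, 6.2]
opening: 0.0321
```

Emit:
move_arm:
  increments:
    - [-0.1,0,0,0]
    - [-0.2,0,0,0]
    - [-0.3,0,0,0]
    - [-0.3,0,0,0]

```text
time: 5.85
tool_pos: [0.4527, 0.2331, 0.1362]
tool_rot: [2.423, 1.564, 0.336]
contact_force: [0.2, 0.2, -1.0]
opening: 0.0324
```

Run:
```python
from h import *
plan([.521,-.0742,.135],(.973,.23))
cv2.imwrite("pics/w5.png",robot.read_camera('wrist')[:,:,::-1])
```

```text
t 5.85 q6 0.84 q1 0.32 pos [0.4527 0.2331 0.1362] jawdeg -29.6 F [ 0.2  0.2 -1. ] open 0.0324
tilt [ 0.0063  0.0022 -1.    ]
twist units -0.7144566379065296 alt 2.285543362093471
shift units [0.0025 0.5275 0.584 ]
```

View pics/w5.png

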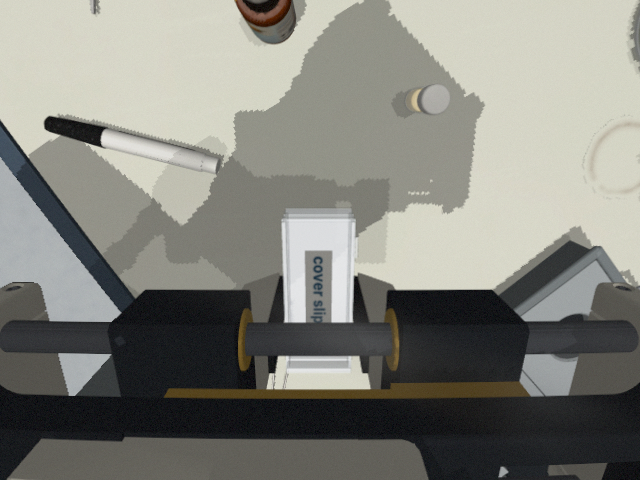

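Emit:
move_arm:
  increments:
    - [-0.16,0.2,0.2,-0.15]
    - [-0.16,0.4,0.4,-0.35]
    - [-0.16,0.652,0.732,-0.55]
    - [-0.16,0.652,0.732,-0.714]
    - [-0.16,0.652,0.732,-0.714]

```text
time: 6.52
tool_pos: [0.5123, -0.0426, 0.1868]
tool_rot: [-2.159, 1.568, 2.789]
contact_force: [0.0, -0.0, -0.5]
opening: 0.0324
```

Run:
```python
from h import *
plan([.535,-.15,.2],(.973,.23))
```

```text
t 6.53 q6 -0.47 q1 -0.23 pos [ 0.5123 -0.0426  0.1868] jawdeg 13.5 F [ 0.  -0.  -0.5] open 0.0324
tilt [-0.0028  0.001  -1.    ]
twist units 0.003787625696909682 alt -2.9962123743030906
shift units [-0.0335 -0.0076  0.2743]
```

Emit:
move_arm:
  increments:
    - [-0.03,-0.008,0.1,0]
    - [-0.03,-0.008,0.15,0]
    - [-0.03,-0.008,0.15,0]
    - [-0.03,-0.008,0.15,0]

```text
time: 7.02
tool_pos: [0.523, -0.0988, 0.1993]
tool_rot: [-2.394, 1.568, 2.551]
contact_force: [0.3, -0.3, -0.6]
opening: 0.0323
```

Run:
```python
from h import *
plan([.521,-.0742,.135],(.973,.23))
p,r,s=state();np.savez("w6.npz",p=p,r=r)
cv2.imwrite("pics/w6.png",robot.read_camera('wrist')[:,:,::-1])
```

```text
t 7.03 q6 -0.56 q1 -0.33 pos [ 0.523  -0.0988  0.1993] jawdeg 13.3 F [ 0.3 -0.3 -0.6] open 0.0323
tilt [-0.002   0.0013 -1.    ]
twist units 0.0005285802190157953 alt -2.9994714197809844
shift units [ 0.161   0.0096 -0.0607]
```

View pics/w6.png

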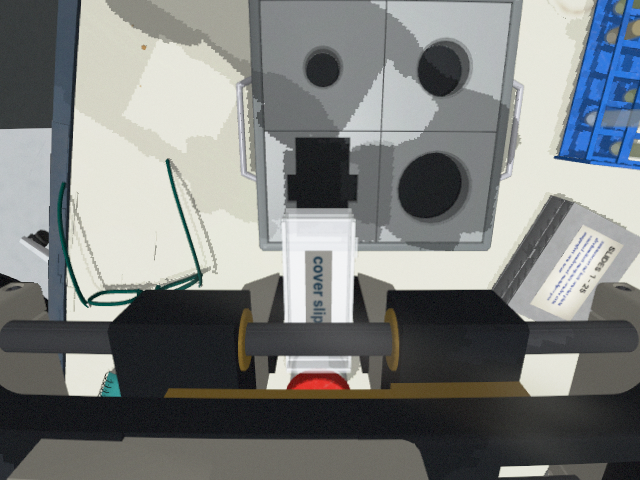

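Run:
```python
from h import *
im=cv2.imread("pics/w6.png")
cv2.imwrite("pics/w6c.png",cv2.convertScaleAbs(cv2.resize(im[0:255,235:530],None,fx=2.35,fy=2.35,interpolation=cv2.INTER_CUBIC),alpha=1.6))
```

```text
(no output)
```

View pics/w6c.png

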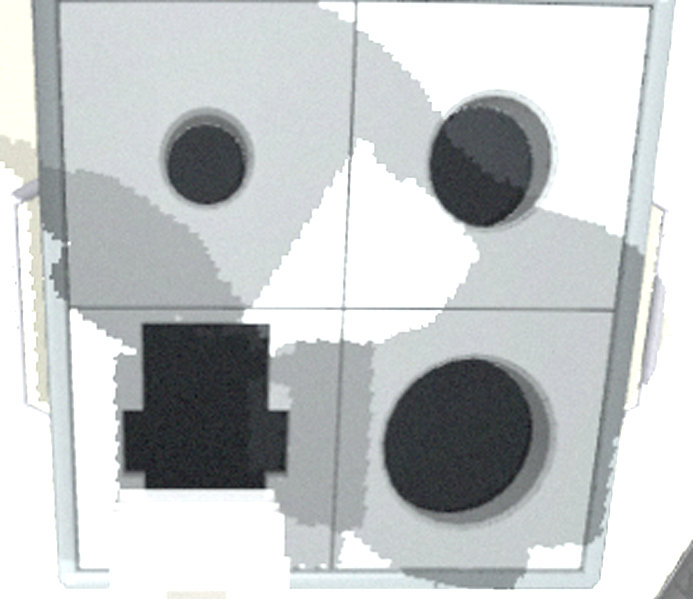

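```bash
cat > tray.py <<'E'
from h import *
d=np.load("w6.npz");P=(d['p'],d['r'])
f=lambda q:np.array(q,float)/2.35+[234.8,-.2]
G=at('wrist',f([(60,3),(355,3),(655,5),(70,306),(343,308),(615,310),(78,570),(332,570),(585,570)]),.034,P)[:,:2]
u,v=np.meshgrid([-1,0,1],[-1,0,1]);u=u.ravel();v=v.ravel()
A=np.c_[u,v,np.ones(9)];S=np.linalg.lstsq(A,G,rcond=None)[0]
print("pitch",np.linalg.norm(S[:2],axis=1),"ang",np.degrees(np.arctan2(S[0,1],S[0,0])),np.degrees(np.arctan2(S[1,1],S[1,0])),"c",S[2]);print((A@S-G).round(4).tolist())
for n,a,b in (("vial",-.5,-.5),("dropper",.5,-.5),("slide",-.5,.5),("jar",.5,.5)): print(n,np.array([a,b,1])@S)
print("rims",at('wrist',f([(207,154),(492,158),(470,439)]),.034,P))
print("vfloor",at('wrist',f([(206,165),(482,162)]),.014,P))
E
python3 tray.py
```

```text
pitch [0.10116039 0.10078282] ang 13.386786170673794 -76.68939811645949 c [ 0.55944429 -0.01570012]
[[-0.0008, 0.0003], [0.0007, 0.0007], [-0.0005, -0.0006], [-0.0003, -0.001], [0.0006, -0.0], [0.0008, 0.0001], [0.0004, 0.0002], [0.0, 0.0002], [-0.001, 0.0]]
vial [0.49863679 0.02162708]
dropper [0.59704858 0.04504809]
slide [ 0.52184    -0.07644834]
jar [ 0.62025179 -0.05302733]
rims [[ 0.49808778  0.02363824  0.034     ]
 [ 0.59595394  0.04610286  0.034     ]
 [ 0.61968778 -0.05087649  0.034     ]]
vfloor [[0.49814319 0.02271685 0.014     ]
 [0.59831552 0.04813502 0.014     ]]
```

Run:
```python
from h import *
plan([.5215,-.0755,.06],(.973,.232))
```

```text
t 7.08 q6 -0.56 q1 -0.33 pos [ 0.5231 -0.0987  0.1996] jawdeg 13.4 F [ 0.9  0.2 -0.3] open 0.0325
tilt [-0.0015  0.001  -1.    ]
twist units -0.0008062934717748895 alt 2.9991937065282253
shift units [ 0.3491  0.01   -0.0569]
```

Emit:
move_arm:
  increments:
    - [0.1,0.01,-0.057,0]
    - [0.2,0.01,-0.057,0]
    - [0.3,0.01,-0.057,0]
    - [0.345,0.01,-0.057,0]
    - [0.345,0.01,-0.057,0]

```text
time: 7.7
tool_pos: [0.5211, -0.0756, 0.0611]
tool_rot: [-2.159, 1.567, 2.787]
contact_force: [0.6, -0.3, -0.1]
opening: 0.032
```

Run:
```python
from h import *
plan([.5215,-.0755,.039],(.973,.232))
cv2.imwrite("pics/w7.png",robot.read_camera('wrist')[:,:,::-1])
```

```text
t 7.70 q6 -0.52 q1 -0.29 pos [ 0.5211 -0.0756  0.0611] jawdeg 13.4 F [ 0.6 -0.3 -0.1] open 0.0320
tilt [-0.0033  0.0012 -1.    ]
twist units -0.0006477925828648454 alt 2.999352207417135
shift units [0.0551 0.0012 0.    ]
```

View pics/w7.png

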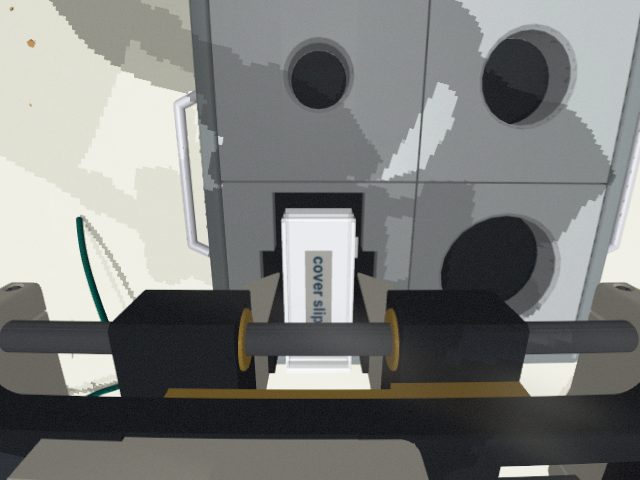

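Emit:
move_arm:
  increments:
    - [0.025,0.001,0,0]
    - [0.045,0.001,0,0]
    - [0.057,0.001,0,0]
    - [0.057,0.001,0,0]

```text
time: 8.25
tool_pos: [0.5224, -0.0771, 0.0392]
tool_rot: [-2.209, 1.57, 2.735]
contact_force: [0.7, 0.2, -0.8]
opening: 0.0324
```

Emit:
move_arm:
  increments:
    - [0,0,0,0]
    - [0,0,0,0]
    - [0,0,0,0]
  gripper: 0.4

```text
time: 8.62
tool_pos: [0.5228, -0.0772, 0.0397]
tool_rot: [1.262, 1.57, -0.077]
contact_force: [-0.4, -0.6, 0.5]
opening: 0.0537
```

Emit:
move_arm:
  increments:
    - [-0.06,0,0.05,0]
    - [-0.15,0,0.15,0]
    - [-0.25,0,0.15,0]
    - [-0.25,0,0.15,0]

```text
time: 9.12
tool_pos: [0.5382, -0.1367, 0.1427]
tool_rot: [0.976, 1.564, -0.364]
contact_force: [-0.6, -0.8, -0.0]
opening: 0.0551
```

Run:
```python
from h import *
plan([.555,-.46,.2],(.973,.232))
cv2.imwrite("pics/w8.png",robot.read_camera('wrist')[:,:,::-1])
```

```text
t 9.12 q6 -0.62 q1 -0.39 pos [ 0.5382 -0.1367  0.1427] jawdeg 13.2 F [-0.6 -0.8 -0. ] open 0.0551
tilt [ 0.0063 -0.0024 -1.    ]
twist units -0.0031351705759024703 alt 2.996864829424098
shift units [-0.1411 -0.1432  0.797 ]
```

View pics/w8.png

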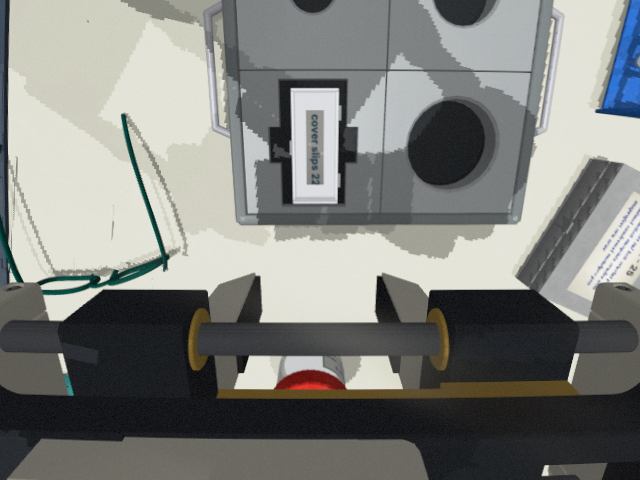

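Run:
```python
from h import *
np.set_printoptions(precision=3,suppress=True)
for px in ((508,212),(546,183),(556,320)):
  for z in (0,.05,.1,.2,.3,.4):
    X=at('top',[px],z);print(px,X[0],proj('side',X)[0])
```

```text
(508, 212) [ 0.623 -0.512  0.   ] [504.072 363.359]
(508, 212) [ 0.614 -0.497  0.05 ] [495.257 334.009]
(508, 212) [ 0.605 -0.481  0.1  ] [486.328 304.138]
(508, 212) [ 0.586 -0.45   0.2  ] [468.088 242.68 ]
(508, 212) [ 0.567 -0.42   0.3  ] [449.272 178.638]
(508, 212) [ 0.548 -0.389  0.4  ] [429.782 111.592]
(546, 183) [ 0.704 -0.624  0.   ] [600.247 383.492]
(546, 183) [ 0.692 -0.605  0.05 ] [588.498 351.5  ]
(546, 183) [ 0.68  -0.586  0.1  ] [576.663 319.076]
(546, 183) [ 0.657 -0.549  0.2  ] [552.696 252.771]
(546, 183) [ 0.633 -0.511  0.3  ] [528.254 184.217]
(546, 183) [ 0.609 -0.474  0.4  ] [503.222 112.987]
(556, 320) [ 0.325 -0.628  0.   ] [403.995 480.729]
(556, 320) [ 0.325 -0.609  0.05 ] [394.949 437.922]
(556, 320) [ 0.324 -0.59   0.1  ] [385.928 395.129]
(556, 320) [ 0.323 -0.552  0.2  ] [367.911 309.329]
(556, 320) [ 0.322 -0.514  0.3  ] [349.836 222.796]
(556, 320) [ 0.321 -0.476  0.4  ] [331.586 134.948]
```

Run:
```python
import cv2
im=cv2.imread("pics/side0.png")
cv2.imwrite("pics/cs2.png",cv2.resize(im[170:480,330:640],None,fx=1.93,fy=1.93,interpolation=cv2.INTER_CUBIC))
```

```text
(no output)
```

View pics/cs2.png

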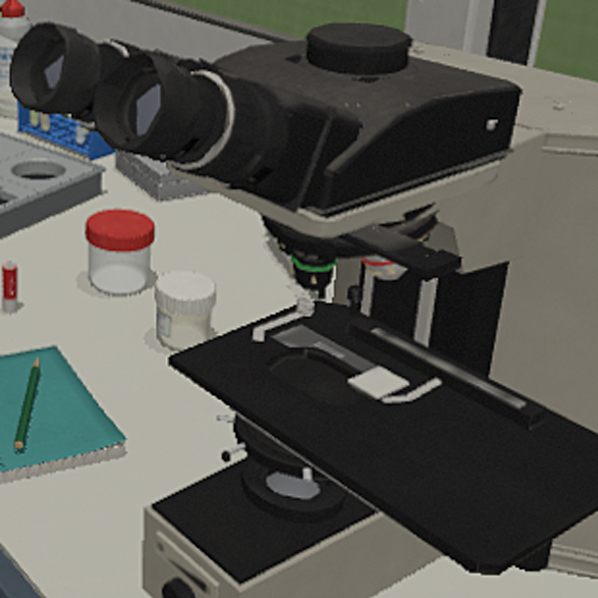

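Emit:
move_arm:
  increments:
    - [-0.12,-0.03,0.12,0]
    - [-0.2,-0.06,0.27,0]
    - [-0.268,-0.1,0.42,0]
    - [-0.268,-0.122,0.57,0]
    - [-0.268,-0.122,0.711,0]
  gripper: 0

```text
time: 9.8
tool_pos: [0.5523, -0.4168, 0.2459]
tool_rot: [-2.721, 1.57, 2.223]
contact_force: [1.5, -0.9, -0.2]
opening: 0.0914
```

Emit:
move_arm:
  increments:
    - [0,0,0,0]

```text
time: 9.93
tool_pos: [0.5514, -0.419, 0.242]
tool_rot: [-2.405, 1.566, 2.534]
contact_force: [0.1, 1.2, -0.5]
opening: 0.0917
```

Run:
```python
from h import *
plan([.549,-.399,.1],(.973,.232))
p,r,s=state();np.savez("w9.npz",p=p,r=r)
cv2.imwrite("pics/w9.png",robot.read_camera('wrist')[:,:,::-1])
cv2.imwrite("pics/s9.png",robot.read_camera('side')[:,:,::-1])
```

```text
t 9.93 q6 -0.99 q1 -0.76 pos [ 0.5514 -0.419   0.242 ] jawdeg 13.0 F [ 0.1  1.2 -0.5] open 0.0917
tilt [-0.0039  0.0027 -1.    ]
twist units -0.00633112852895433 alt 2.993668871471046
shift units [ 0.3551  0.0065 -0.0489]
```

View pics/w9.png

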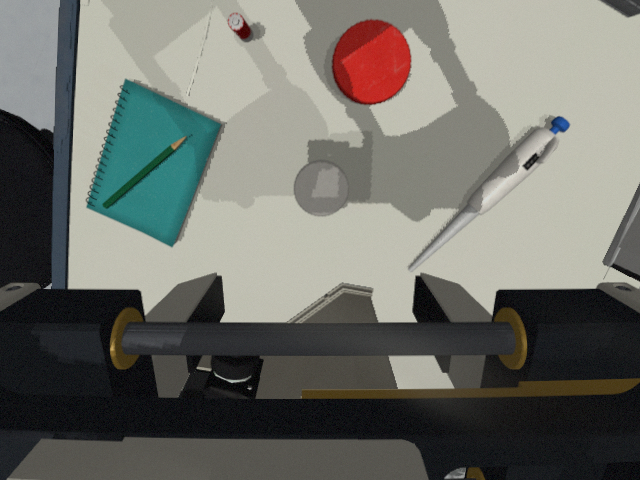

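View pics/s9.png

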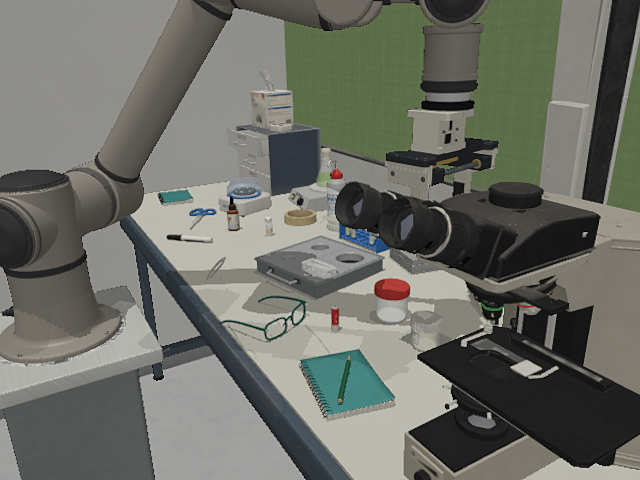

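Run:
```python
from h import *
d=np.load("w9.npz");P=(d['p'],d['r'])
im=cv2.imread("pics/w9.png");cv2.imwrite("pics/w9c.png",cv2.convertScaleAbs(cv2.resize(im[150:225,280:360],None,fx=7,fy=7),alpha=1.3))
print(at('wrist',[(321,188),(294,188),(348,188)],.057,P),"large",at('wrist',[(372,61)],.067,P))
plan([.549,-.399,.1],(.973,.232))
```

```text
[[ 0.54940177 -0.39911769  0.057     ]
 [ 0.52432305 -0.40493288  0.057     ]
 [ 0.57446596 -0.39328677  0.057     ]] large [[ 0.56633736 -0.28198547  0.067     ]]
t 10.03 q6 -0.99 q1 -0.76 pos [ 0.5521 -0.415   0.2438] jawdeg 13.2 F [0.5 0.9 0.1] open 0.0918
tilt [-0.0029  0.0033 -1.    ]
twist units -0.002961506131948105 alt 2.997038493868052
shift units [ 0.3597  0.0024 -0.0392]
```

View pics/w9c.png

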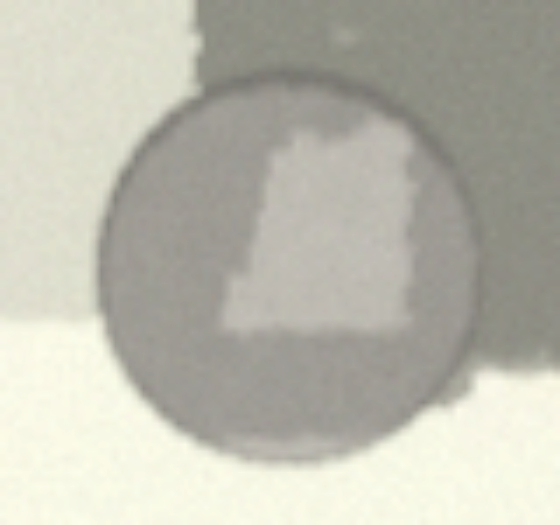

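Emit:
move_arm:
  increments:
    - [0.12,0.002,-0.039,0]
    - [0.24,0.002,-0.039,0]
    - [0.36,0.002,-0.039,0]
    - [0.46,0.002,-0.039,0]
    - [0.5,0.002,-0.039,0]

```text
time: 10.65
tool_pos: [0.5489, -0.397, 0.0441]
tool_rot: [-2.599, 1.566, 2.347]
contact_force: [-0.7, -0.0, 0.1]
opening: 0.0915
```

Run:
```python
from h import *
plan([.549,-.399,.026],(.973,.232))
cv2.imwrite("pics/w10.png",robot.read_camera('wrist')[:,:,::-1])
```

```text
t 10.65 q6 -0.97 q1 -0.74 pos [ 0.5489 -0.397   0.0441] jawdeg 13.4 F [-0.7 -0.   0.1] open 0.0915
tilt [-0.0035  0.0035 -1.    ]
twist units -0.0005137833858175492 alt 2.9994862166141827
shift units [ 0.0453 -0.0008  0.0052]
```

View pics/w10.png

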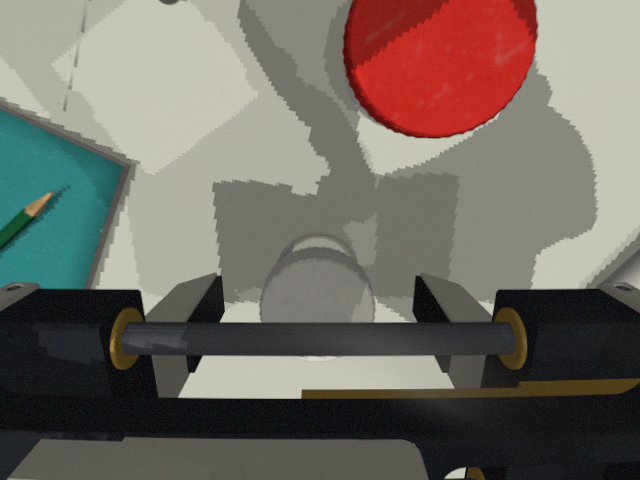

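Emit:
move_arm:
  increments:
    - [0.03,-0.001,0.005,0]
    - [0.046,-0.001,0.005,0]
    - [0.046,-0.001,0.005,0]

```text
time: 11.08
tool_pos: [0.5499, -0.402, 0.0284]
tool_rot: [0.858, 1.57, -0.481]
contact_force: [-0.0, 0.1, 0.7]
opening: 0.0918
```

Emit:
move_arm:
  increments:
    - [0,0,0,0]
    - [0,0,0,0]
    - [0,0,0,0]
    - [0,0,0,0]
    - [0,0,0,0]
  gripper: 1
  squeeze: 15

```text
time: 11.7
tool_pos: [0.5497, -0.402, 0.0282]
tool_rot: [-1.975, 1.571, 2.969]
contact_force: [-0.4, -0.3, 0.7]
opening: 0.0523
```

Emit:
move_arm:
  increments:
    - [0,0,0,0]
    - [0,0,0,0]

```text
time: 11.95
tool_pos: [0.5498, -0.402, 0.0282]
tool_rot: [1.518, 1.571, 0.178]
contact_force: [-1.8, -1.0, 1.0]
opening: 0.0525
```

Emit:
move_arm:
  increments:
    - [-0.08,0,0,0]
    - [-0.2,0,0,0]
    - [-0.28,0,0,0]
    - [-0.28,0,0,0]

```text
time: 12.45
tool_pos: [0.551, -0.4029, 0.143]
tool_rot: [0.63, 1.565, -0.709]
contact_force: [-0.2, -0.3, -1.4]
opening: 0.0522
```

Run:
```python
from h import *
plan([.6206,-.0546,.13],(.973,.232))
cv2.imwrite("pics/w11.png",robot.read_camera('wrist')[:,:,::-1])
```

```text
t 12.45 q6 -0.98 q1 -0.74 pos [ 0.551  -0.4029  0.143 ] jawdeg 13.3 F [-0.2 -0.3 -1.4] open 0.0522
tilt [ 0.0044 -0.0038 -1.    ]
twist units -0.0022491733216745066 alt 2.9977508266783257
shift units [ 0.03    0.3692 -0.8076]
```

View pics/w11.png

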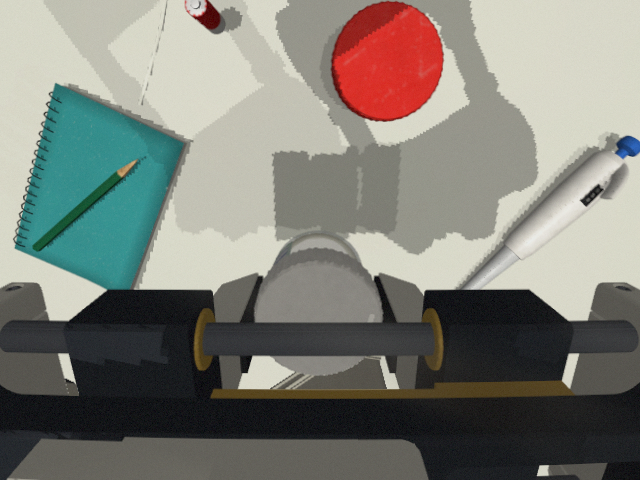

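Emit:
move_arm:
  increments:
    - [0,0.04,-0.09,0]
    - [0,0.1,-0.22,0]
    - [0,0.16,-0.35,0]
    - [0,0.22,-0.48,0]
    - [0,0.28,-0.61,0]

```text
time: 13.12
tool_pos: [0.6018, -0.1365, 0.1376]
tool_rot: [-2.191, 1.567, 2.752]
contact_force: [0.3, 0.2, -2.4]
opening: 0.0526
```

Run:
```python
from h import *
plan([.6206,-.0546,.1],(.973,.232))
```

```text
t 13.12 q6 -0.58 q1 -0.35 pos [ 0.6018 -0.1365  0.1376] jawdeg 13.3 F [ 0.3  0.2 -2.4] open 0.0526
tilt [-0.0038  0.0016 -1.    ]
twist units -0.0025819631860075163 alt 2.997418036813993
shift units [ 0.0941  0.0931 -0.1883]
```

Emit:
move_arm:
  increments:
    - [0,0.05,-0.1,0]
    - [0.02,0.08,-0.16,0]
    - [0.06,0.091,-0.193,0]
    - [0.09,0.091,-0.193,0]
    - [0.09,0.091,-0.193,0]

```text
time: 13.75
tool_pos: [0.6192, -0.0562, 0.1019]
tool_rot: [-1.932, 1.567, 3.011]
contact_force: [-0.2, -0.3, -2.1]
opening: 0.0524
```

Run:
```python
from h import *
plan([.6206,-.0546,.0425],(.973,.232))
p,r,s=state();np.savez("w12.npz",p=p,r=r)
cv2.imwrite("pics/w12.png",robot.read_camera('wrist')[:,:,::-1])
```

```text
t 13.75 q6 -0.44 q1 -0.21 pos [ 0.6192 -0.0562  0.1019] jawdeg 13.2 F [-0.2 -0.3 -2.1] open 0.0524
tilt [-3.9e-03  5.0e-04 -1.0e+00]
twist units -0.0033292020767830307 alt 2.9966707979232172
shift units [ 0.1486  0.0049 -0.0029]
```

View pics/w12.png

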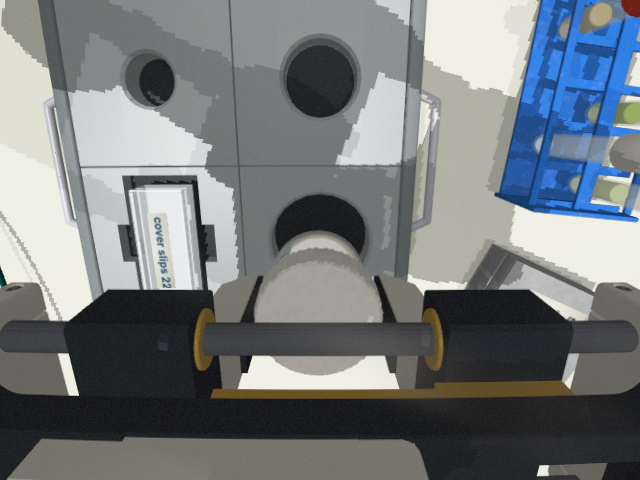

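Run:
```python
from h import *
d=np.load("w12.npz");P=(d['p'],d['r'])
print(at('wrist',[(320,165.5)],.034,P), "dropper rim",at('wrist',[(321,77)],.034,P),at('wrist',[(320,80)],.014,P))
plan([.6206,-.0546,.0425],(.973,.232))
```

```text
[[ 0.60827524 -0.00392676  0.034     ]] dropper rim [[0.59712014 0.04580105 0.034     ]] [[0.59644037 0.04623    0.014     ]]
t 13.80 q6 -0.44 q1 -0.21 pos [ 0.6199 -0.0565  0.1031] jawdeg 13.2 F [-0.6 -0.6 -1. ] open 0.0522
tilt [-1.9e-03  2.0e-04 -1.0e+00]
twist units -0.0037100535874582926 alt 2.996289946412542
shift units [ 0.1515  0.0031 -0.0041]
```

Emit:
move_arm:
  increments:
    - [0.05,0.003,-0.003,0]
    - [0.09,0.003,-0.003,0]
    - [0.125,0.003,-0.003,0]
    - [0.14,0.003,-0.003,0]
    - [0.14,0.003,-0.003,0]

```text
time: 14.42
tool_pos: [0.6213, -0.0539, 0.0478]
tool_rot: [-2.155, 1.57, 2.788]
contact_force: [-0.4, 0.3, -0.8]
opening: 0.0526
```

Run:
```python
from h import *
plan([.6206,-.0546,.0425],(.973,.232))
```

```text
t 14.43 q6 -0.44 q1 -0.21 pos [ 0.6213 -0.0539  0.0478] jawdeg 13.3 F [-0.4  0.3 -0.8] open 0.0526
tilt [-5.e-04  2.e-04 -1.e+00]
twist units -0.0024527343542843577 alt 2.997547265645716
shift units [ 0.0134 -0.0021  0.0014]
```

Emit:
move_arm:
  increments:
    - [0.013,0,0,0]
    - [0.014,0,0,0]
    - [0.014,0,0,0]

```text
time: 14.8
tool_pos: [0.6215, -0.0538, 0.0427]
tool_rot: [1.388, 1.57, 0.049]
contact_force: [-0.2, -0.4, -1.4]
opening: 0.0523
```

Emit:
move_arm:
  increments:
    - [0,0,0,0]
    - [0,0,0,0]
    - [0,0,0,0]
  gripper: 0.22

```text
time: 15.18
tool_pos: [0.6216, -0.0538, 0.0429]
tool_rot: [1.305, 1.57, -0.034]
contact_force: [-0.5, -0.2, -0.1]
opening: 0.0712
```

Emit:
move_arm:
  increments:
    - [-0.08,0,0,0]
    - [-0.18,0,0,0]
    - [-0.28,0,0.1,0]
    - [-0.38,0,0.2,0]
    - [-0.38,0,0.2,0]

```text
time: 15.8
tool_pos: [0.6417, -0.135, 0.1985]
tool_rot: [0.955, 1.563, -0.387]
contact_force: [0.2, 0.3, -0.1]
opening: 0.0717
```

Run:
```python
from h import *
p,r,s=state();np.savez("w13.npz",p=p,r=r)
plan([.575,.205,.22],(.973,.232))
cv2.imwrite("pics/w13.png",robot.read_camera('wrist')[:,:,::-1])
```

```text
t 15.80 q6 -0.55 q1 -0.32 pos [ 0.6417 -0.135   0.1985] jawdeg 13.1 F [ 0.2  0.3 -0.1] open 0.0717
tilt [ 0.0077 -0.0031 -1.    ]
twist units -0.005400965926696974 alt 2.9945990340733033
shift units [-0.0578  0.0305 -0.8655]
```

View pics/w13.png

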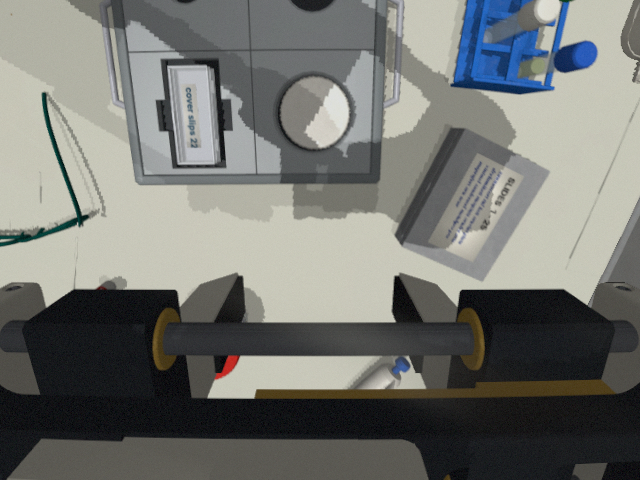

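Emit:
move_arm:
  increments:
    - [0,0.01,-0.15,0]
    - [0,0.02,-0.3,0]
    - [0,0.03,-0.45,0]
    - [0,0.04,-0.6,0]
    - [0,0.045,-0.75,0]
  gripper: 0.35

```text
time: 16.48
tool_pos: [0.5864, 0.1672, 0.193]
tool_rot: [-1.803, 1.568, -3.141]
contact_force: [1.8, 0.6, -1.1]
opening: 0.0595
```

Emit:
move_arm:
  increments:
    - [0,0,-0.12,0]
    - [0,0,-0.176,0]
    - [0,0,-0.176,0]
    - [0,0,-0.176,0]

```text
time: 16.98
tool_pos: [0.5724, 0.2318, 0.1941]
tool_rot: [-1.007, 1.57, -2.347]
contact_force: [-0.3, 0.0, -0.7]
opening: 0.0596
```

Run:
```python
from h import *
p,r,s=state();np.savez("w14.npz",p=p,r=r)
plan([.5635,.28,.1],(.973,.232))
cv2.imwrite("pics/w14.png",robot.read_camera('wrist')[:,:,::-1])
```

```text
t 16.98 q6 0.03 q1 0.26 pos [0.5724 0.2318 0.1941] jawdeg 13.2 F [-0.3  0.  -0.7] open 0.0596
tilt [-7.e-04 -7.e-04 -1.e+00]
twist units -0.0030956988254077357 alt 2.9969043011745926
shift units [ 0.2351  0.0062 -0.1225]
```

View pics/w14.png

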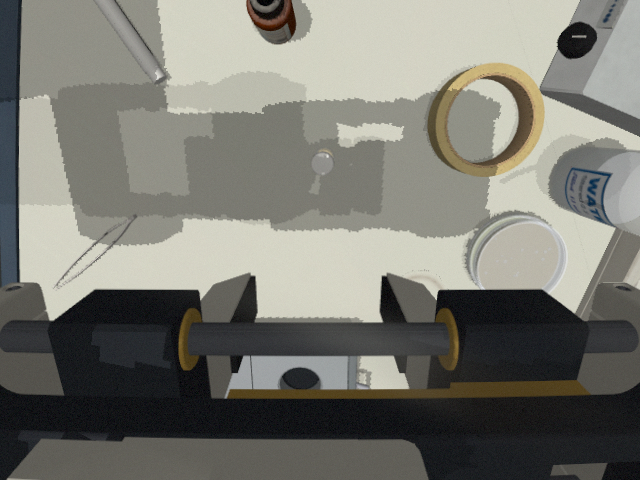

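Run:
```python
from h import *
d=np.load("w14.npz");P=(d['p'],d['r'])
im=cv2.imread("pics/w14.png");cv2.imwrite("pics/w14c.png",cv2.convertScaleAbs(cv2.resize(im[140:200,295:350],None,fx=10,fy=10),alpha=1.4))
v=at('wrist',[(322,162)],.054,P)[0];print(v)
plan([v[0],v[1],.028],(.973,.232))
```

```text
[0.56467168 0.2794187  0.054     ]
t 17.02 q6 0.03 q1 0.26 pos [0.5726 0.2315 0.1942] jawdeg 13.2 F [-0.5 -0.   0.1] open 0.0598
tilt [-5.e-04 -6.e-04 -1.e+00]
twist units -0.003845337132283823 alt 2.9961546628677165
shift units [ 0.4155  0.0083 -0.1214]
```

View pics/w14c.png

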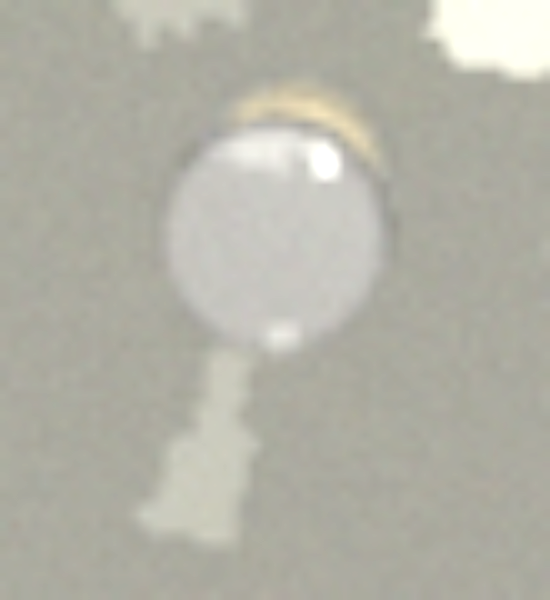

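Emit:
move_arm:
  increments:
    - [0.08,0.008,-0.06,0]
    - [0.18,0.008,-0.119,0]
    - [0.28,0.008,-0.119,0]
    - [0.35,0.008,-0.119,0]
    - [0.35,0.008,-0.119,0]

```text
time: 17.65
tool_pos: [0.5635, 0.2781, 0.0523]
tool_rot: [-1.445, 1.566, -2.786]
contact_force: [-0.2, 1.0, 0.7]
opening: 0.0597
```

Run:
```python
from h import *
p,r,s=state()
plan([.5648,.2785,.027],(.973,.232))
im=robot.read_camera('wrist')[:,:,::-1]
cv2.imwrite("pics/w15.png",im)
```

```text
t 17.65 q6 0.11 q1 0.34 pos [0.5635 0.2781 0.0523] jawdeg 13.2 F [-0.2  1.   0.7] open 0.0597
tilt [-0.0048 -0.0018 -1.    ]
twist units -0.0042479184584554505 alt 2.9957520815415446
shift units [ 0.0632  0.0037 -0.0003]
```

View pics/w15.png

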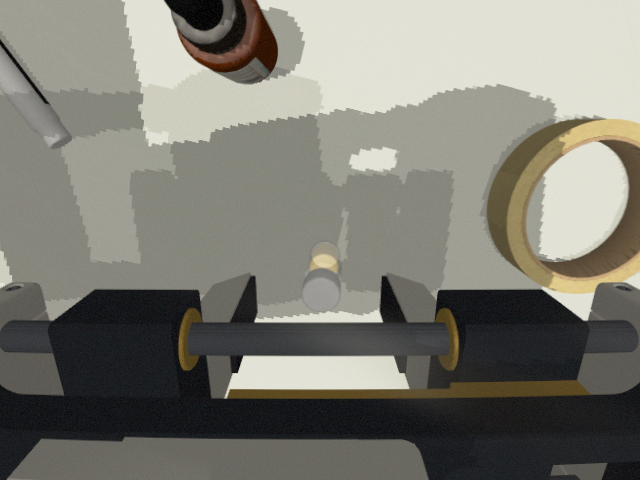

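Run:
```python
from h import *
p,r,s=state()
P=(p,r);print(proj('wrist',[[p[0],p[1],.054]],P),at('wrist',[(321,292)],.054,P),p)
plan([.5648,.2785,.027],(.973,.232))
```

```text
[[317.19649775 293.41312451]] [[0.56631432 0.27985568 0.054     ]] [0.56470932 0.27871109 0.05422972]
t 17.70 q6 0.11 q1 0.34 pos [0.5647 0.2787 0.0542] jawdeg 13.2 F [ 0.7 -0.   0.3] open 0.0597
tilt [-1.4e-03 -6.0e-04 -1.0e+00]
twist units -0.004015529021789838 alt 2.9959844709782106
shift units [0.0681 0.0002 0.0005]
```

Well centred; go down and close gently.

Emit:
move_arm:
  increments:
    - [0.04,0.003,0,0]
    - [0.068,0.003,0,0]
    - [0.068,0.003,0,0]

```text
time: 18.08
tool_pos: [0.565, 0.28, 0.0265]
tool_rot: [-1.484, 1.569, -2.823]
contact_force: [-0.5, -0.1, -0.1]
opening: 0.0594
```

Emit:
move_arm:
  increments:
    - [0,0,0,0]
    - [0,0,0,0]
    - [0,0,0,0]
    - [0,0,0,0]
    - [0,0,0,0]
  gripper: 1
  squeeze: 8

```text
time: 18.7
tool_pos: [0.5658, 0.2804, 0.0276]
tool_rot: [1.822, 1.57, 0.483]
contact_force: [0.0, 0.4, 0.4]
opening: 0.0189
```

Emit:
move_arm:
  increments:
    - [0,0,0,0]
    - [0,0,0,0]

```text
time: 18.95
tool_pos: [0.5657, 0.2804, 0.0275]
tool_rot: [1.841, 1.57, 0.502]
contact_force: [0.3, 0.4, 0.9]
opening: 0.0187
```

Emit:
move_arm:
  increments:
    - [-0.06,0,0,0]
    - [-0.16,0,0,0]
    - [-0.25,0,0,0]
    - [-0.25,0,0,0]

```text
time: 19.45
tool_pos: [0.5673, 0.2809, 0.1307]
tool_rot: [1.696, 1.564, 0.357]
contact_force: [-0.2, 0.1, -0.3]
opening: 0.0188
```

Run:
```python
from h import *
plan([.4982,.0230,.1],(.973,.232))
```

```text
t 19.45 q6 0.11 q1 0.34 pos [0.5673 0.2809 0.1307] jawdeg 13.3 F [-0.2  0.1 -0.3] open 0.0188
tilt [ 0.006   0.0022 -1.    ]
twist units -0.00234852563847867 alt 2.9976514743615215
shift units [ 0.0742 -0.3166  0.588 ]
```

Emit:
move_arm:
  increments:
    - [0,-0.05,0.09,0]
    - [0,-0.11,0.21,0]
    - [0,-0.18,0.33,0]
    - [0,-0.25,0.46,0]
    - [0.04,-0.314,0.585,0]

```text
time: 20.08
tool_pos: [0.4965, 0.0221, 0.1111]
tool_rot: [1.213, 1.57, -0.126]
contact_force: [0.5, -0.1, -0.9]
opening: 0.0187
```

Emit:
move_arm:
  increments:
    - [0.04,0,0,0]
    - [0.04,0,0,0]

```text
time: 20.32
tool_pos: [0.4956, 0.0233, 0.0938]
tool_rot: [-1.957, 1.567, 2.986]
contact_force: [-0.3, -0.3, 1.0]
opening: 0.0188
```

Run:
```python
from h import *
p,r,s=state();np.savez("w16.npz",p=p,r=r)
plan([.4982,.0230,.042],(.973,.232))
cv2.imwrite("pics/w16.png",robot.read_camera('wrist')[:,:,::-1])
```

```text
t 20.32 q6 -0.34 q1 -0.11 pos [0.4956 0.0233 0.0938] jawdeg 13.2 F [-0.3 -0.3  1. ] open 0.0188
tilt [-4.e-03  6.e-04 -1.e+00]
twist units -0.0037944832485252026 alt 2.9962055167514747
shift units [0.1294 0.0066 0.0024]
```

View pics/w16.png

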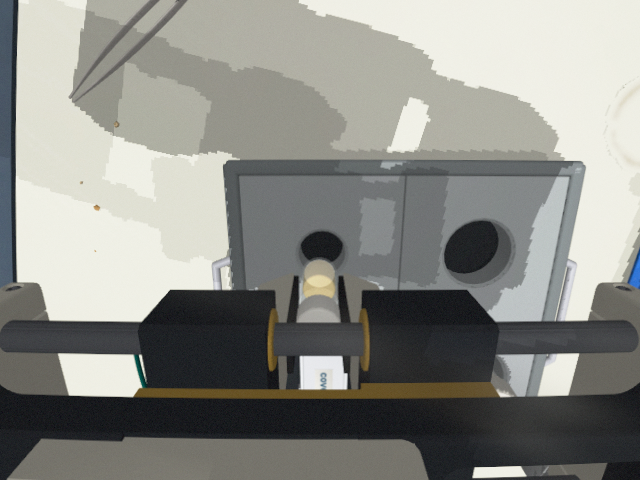

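Run:
```python
from h import *
d=np.load("w16.npz");P=(d['p'],d['r'])
print(at('wrist',[(322,175.5),(299,250),(344,250)],.034,P))
im=cv2.imread("pics/w16.png");cv2.imwrite("pics/w16c.png",cv2.convertScaleAbs(cv2.resize(im[150:330,230:420],None,fx=4,fy=4),alpha=1.5))
plan([.4982,.0230,.042],(.973,.232))
```

```text
[[0.48704464 0.07091921 0.034     ]
 [0.48372517 0.02158234 0.034     ]
 [0.51158358 0.02815308 0.034     ]]
t 20.38 q6 -0.34 q1 -0.11 pos [0.4964 0.0238 0.0946] jawdeg 13.3 F [-0.4  0.2  0.7] open 0.0187
tilt [-2.2e-03  4.0e-04 -1.0e+00]
twist units -0.002641212823431678 alt 2.9973587871765686
shift units [0.1315 0.0041 0.0031]
```

View pics/w16c.png

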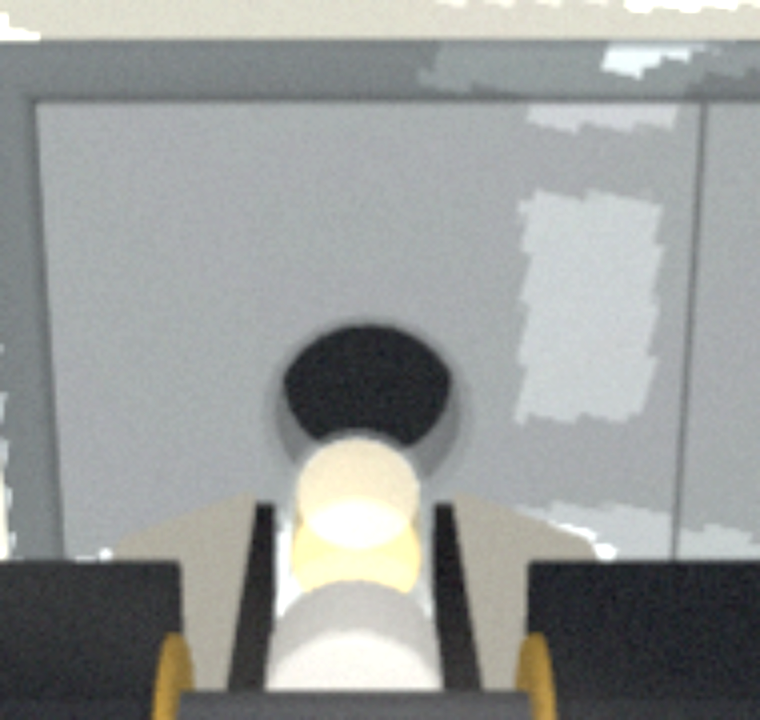

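Emit:
move_arm:
  increments:
    - [0.04,0.004,0.003,0]
    - [0.08,0.004,0.003,0]
    - [0.11,0.004,0.003,0]
    - [0.115,0.004,0.003,0]

```text
time: 20.88
tool_pos: [0.4985, 0.0234, 0.0483]
tool_rot: [-1.943, 1.569, 3.002]
contact_force: [0.1, 0.1, 0.3]
opening: 0.0188
```

Run:
```python
from h import *
plan([.4982,.0225,.042],(.973,.232))
```

```text
t 20.88 q6 -0.34 q1 -0.11 pos [0.4985 0.0234 0.0483] jawdeg 13.3 F [0.1 0.1 0.3] open 0.0188
tilt [-1.7e-03  2.0e-04 -1.0e+00]
twist units -0.001516327790313129 alt 2.9984836722096873
shift units [ 0.0158 -0.0011  0.0021]
```

Emit:
move_arm:
  increments:
    - [0.01,0,0,0]
    - [0.018,0,0,0]
    - [0.018,0,0,0]
    - [0.018,0,0,0]

```text
time: 21.38
tool_pos: [0.4991, 0.0229, 0.0424]
tool_rot: [1.425, 1.57, 0.086]
contact_force: [0.7, -0.6, -0.4]
opening: 0.0187
```

Emit:
move_arm:
  increments:
    - [0,0,0,0]
    - [0,0,0,0]
    - [0,0,0,0]
  gripper: 0.55

```text
time: 21.75
tool_pos: [0.499, 0.0229, 0.0422]
tool_rot: [1.671, 1.571, 0.332]
contact_force: [0.4, 0.2, 0.7]
opening: 0.0402
```

Emit:
move_arm:
  increments:
    - [-0.08,0,0,0]
    - [-0.18,0,0,0]
    - [-0.28,0,0.06,0]
    - [-0.36,0,0.16,0]
    - [-0.36,0,0.16,0]

```text
time: 22.38
tool_pos: [0.5155, -0.0416, 0.1887]
tool_rot: [1.052, 1.565, -0.29]
contact_force: [0.2, 1.5, -0.3]
opening: 0.0413
```

Run:
```python
from h import *
p,r,s=state();np.savez("w17.npz",p=p,r=r)
plan([.51,.32,.25],(.973,.232))
cv2.imwrite("pics/w17.png",robot.read_camera('wrist')[:,:,::-1])
```

```text
t 22.38 q6 -0.46 q1 -0.23 pos [ 0.5155 -0.0416  0.1887] jawdeg 13.1 F [ 0.2  1.5 -0.3] open 0.0413
tilt [ 0.0059 -0.0018 -1.    ]
twist units -0.004905671025722544 alt 2.9950943289742775
shift units [-0.155   0.1926 -0.8832]
```

View pics/w17.png

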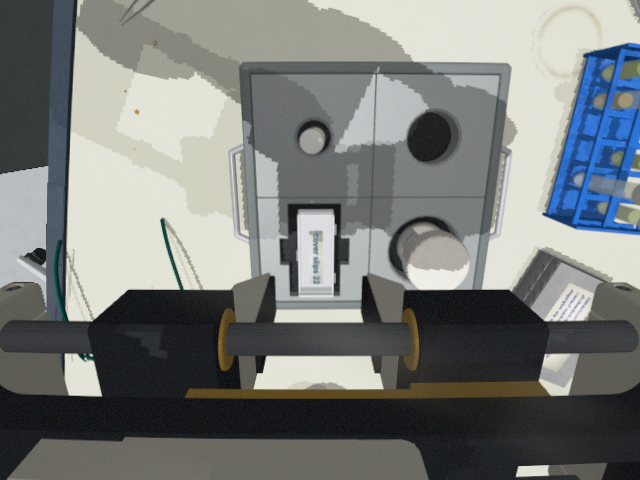

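Emit:
move_arm:
  increments:
    - [-0.05,0.03,-0.14,0]
    - [-0.1,0.06,-0.29,0]
    - [-0.13,0.09,-0.44,0]
    - [-0.13,0.12,-0.59,0]
    - [-0.13,0.155,-0.74,0]
  gripper: 0.25

```text
time: 23.05
tool_pos: [0.5043, 0.2656, 0.2369]
tool_rot: [-1.583, 1.569, -2.921]
contact_force: [0.7, -0.5, 0.5]
opening: 0.0692
```

Emit:
move_arm:
  increments:
    - [0,0.025,-0.1,0]
    - [0,0.038,-0.169,0]
    - [0,0.038,-0.169,0]
    - [0,0.038,-0.169,0]

```text
time: 23.55
tool_pos: [0.5045, 0.3319, 0.2371]
tool_rot: [-1.249, 1.569, -2.588]
contact_force: [-0.4, 0.3, -0.0]
opening: 0.0689
```

Run:
```python
from h import *
p,r,s=state();np.savez("w18.npz",p=p,r=r)
plan([.496,.379,.15],(.973,.232))
cv2.imwrite("pics/w18.png",robot.read_camera('wrist')[:,:,::-1])
```

```text
t 23.55 q6 0.22 q1 0.46 pos [0.5045 0.3319 0.2371] jawdeg 13.3 F [-0.4  0.3 -0. ] open 0.0689
tilt [-0.0019 -0.0012 -1.    ]
twist units -0.0018084980301606448 alt 2.9981915019698397
shift units [ 0.2177  0.0069 -0.1197]
```

View pics/w18.png

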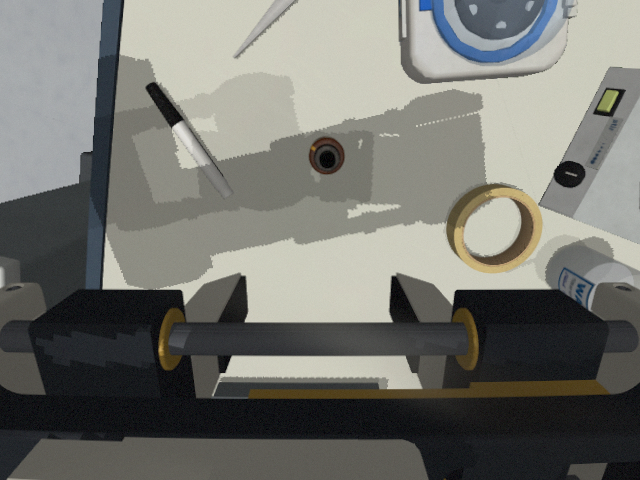

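Run:
```python
from h import *
im=cv2.imread("pics/w18.png");cv2.imwrite("pics/w18c.png",cv2.convertScaleAbs(cv2.resize(im[125:190,295:360],None,fx=9,fy=9,interpolation=cv2.INTER_CUBIC),alpha=1.5))
```

```text
(no output)
```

View pics/w18c.png

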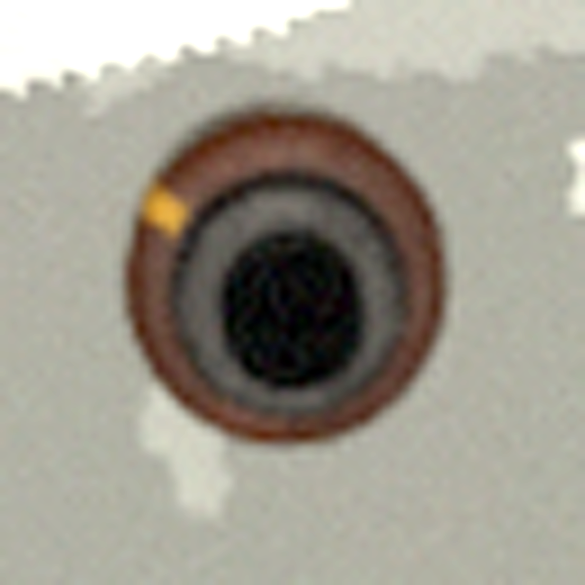

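Run:
```python
from h import *
d=np.load("w18.npz");P=(d['p'],d['r'])
for q,z in (((326.5,154.9),.055),((327,157.5),.077),((327,159.),.1)): print(at('wrist',[q],z,P))
plan([.4955,.3795,.041],(.973,.232))
```

```text
[[0.50040104 0.38263966 0.055     ]]
[[0.50049645 0.38224407 0.077     ]]
[[0.49982366 0.38296685 0.1       ]]
t 23.60 q6 0.22 q1 0.45 pos [0.5048 0.3315 0.2375] jawdeg 13.3 F [-0.4 -0.3 -0.2] open 0.0691
tilt [-1.4e-03 -9.0e-04 -1.0e+00]
twist units -0.0026743561373987934 alt 2.9973256438626015
shift units [ 0.4911  0.0055 -0.1224]
```

Run:
```python
from h import *
plan([.4993,.382,.065],(.973,.232))
```

```text
t 23.60 q6 0.22 q1 0.45 pos [0.5048 0.3315 0.2375] jawdeg 13.3 F [-0.4 -0.3 -0.2] open 0.0691
tilt [-1.4e-03 -9.0e-04 -1.0e+00]
twist units -0.0026743561373987934 alt 2.9973256438626015
shift units [ 0.4311  0.0161 -0.1263]
```

Emit:
move_arm:
  increments:
    - [0.0,0.016,-0.1,0]
    - [0.1,0.016,-0.126,0]
    - [0.23,0.016,-0.126,0]
    - [0.35,0.016,-0.126,0]
    - [0.43,0.016,-0.126,0]

```text
time: 24.22
tool_pos: [0.4993, 0.381, 0.0638]
tool_rot: [-1.257, 1.568, -2.598]
contact_force: [0.2, -0.4, 0.8]
opening: 0.0688
```

Emit:
move_arm:
  increments:
    - [0,0,0,0]

```text
time: 24.35
tool_pos: [0.4987, 0.3808, 0.0637]
tool_rot: [-1.262, 1.565, -2.603]
contact_force: [0.7, -0.3, 0.2]
opening: 0.0687
```

Run:
```python
from h import *
p,r,s=state();np.savez("w19.npz",p=p,r=r)
plan([.4993,.382,.041],(.973,.232))
im=robot.read_camera('wrist')[:,:,::-1]
cv2.imwrite("pics/w19.png",im)
print([proj('wrist',[[p[0],p[1],z]],(p,r)) for z in (.058,.077,.1)])
```

```text
t 24.35 q6 0.30 q1 0.53 pos [0.4987 0.3808 0.0637] jawdeg 13.2 F [ 0.7 -0.3  0.2] open 0.0687
tilt [-0.0052 -0.0031 -1.    ]
twist units -0.003765204284308371 alt 2.996234795715692
shift units [ 0.0567  0.0026 -0.0028]
[array([[317.29358667, 288.42568699]]), array([[316.93791978, 307.10585117]]), array([[316.38439038, 336.1727216 ]])]
```

View pics/w19.png

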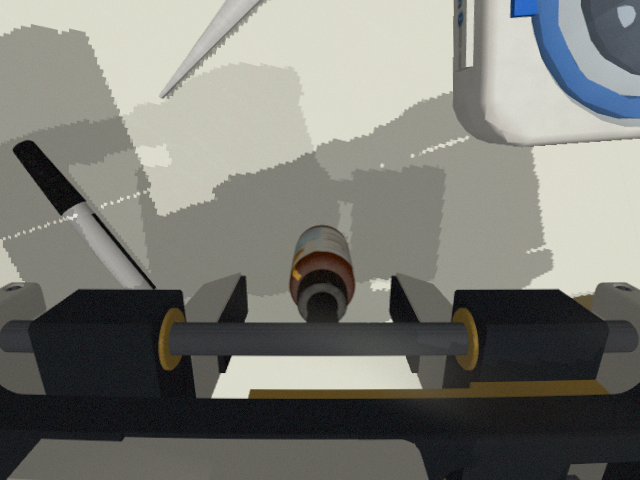

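Emit:
move_arm:
  increments:
    - [0.02,0.006,-0.001,0]
    - [0.045,0.006,-0.001,0]
    - [0.056,0.006,-0.001,0]
    - [0.056,0.006,-0.001,0]

```text
time: 24.9
tool_pos: [0.502, 0.3836, 0.0434]
tool_rot: [-1.353, 1.57, -2.692]
contact_force: [-0.4, -0.1, -0.1]
opening: 0.0687
```

Run:
```python
from h import *
p,r,s=state()
plan([.4993,.382,.041],(.973,.232))
im=robot.read_camera('wrist')[:,:,::-1]
cv2.imwrite("pics/w20.png",im)
```

```text
t 24.90 q6 0.30 q1 0.53 pos [0.502  0.3836 0.0434] jawdeg 13.3 F [-0.4 -0.1 -0.1] open 0.0687
tilt [-6.e-04 -3.e-04 -1.e+00]
twist units -0.0022867507952117477 alt 2.9977132492047884
shift units [ 0.0061 -0.0074  0.0025]
```

View pics/w20.png

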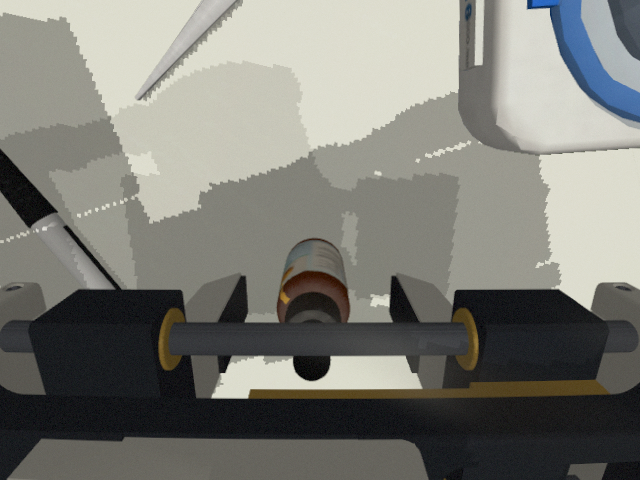

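Emit:
move_arm:
  increments:
    - [0.004,-0.006,0.001,0]
    - [0.004,-0.006,0.001,0]
    - [0.004,-0.006,0.001,0]

```text
time: 25.32
tool_pos: [0.5, 0.3829, 0.0424]
tool_rot: [1.988, 1.57, 0.649]
contact_force: [-0.4, -0.3, 0.0]
opening: 0.069
```

Run:
```python
from h import *
p,r,s=state()
plan([.4993,.382,.041],(.973,.232))
im=robot.read_camera('wrist')[:,:,::-1]
cv2.imwrite("pics/w21.png",im[220:420,180:460])
```

```text
t 25.32 q6 0.30 q1 0.53 pos [0.5    0.3829 0.0424] jawdeg 13.3 F [-0.4 -0.3  0. ] open 0.0690
tilt [ 3.e-04  2.e-04 -1.e+00]
twist units -0.002325663542743956 alt 2.9976743364572567
shift units [ 0.0034 -0.0022  0.0017]
```

View pics/w21.png

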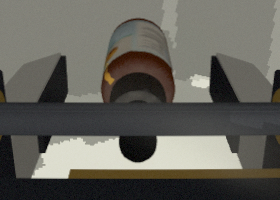

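Emit:
move_arm:
  increments:
    - [0,0,0,0]
    - [0,0,0,0]
    - [0,0,0,0]
    - [0,0,0,0]
    - [0,0,0,0]
  gripper: 1
  squeeze: 12

```text
time: 26.0
tool_pos: [0.4999, 0.3828, 0.0422]
tool_rot: [-2.726, 1.571, 2.218]
contact_force: [-0.8, 0.2, -0.8]
opening: 0.0322
```

Emit:
move_arm:
  increments:
    - [0,0,0,0]
    - [0,0,0,0]

```text
time: 26.25
tool_pos: [0.4999, 0.3828, 0.0422]
tool_rot: [-2.148, 1.571, 2.796]
contact_force: [-0.3, 0.7, 0.1]
opening: 0.032
```

Emit:
move_arm:
  increments:
    - [-0.05,0,0,0]
    - [-0.14,0,0,0]
    - [-0.22,0,0,0]
    - [-0.22,0,0,0]

```text
time: 26.75
tool_pos: [0.5013, 0.3836, 0.1329]
tool_rot: [1.878, 1.565, 0.539]
contact_force: [-0.1, 0.8, -0.5]
opening: 0.0319
```

Run:
```python
from h import *
plan([.5965,.0468,.14],(.973,.232))
im=robot.read_camera('wrist')[:,:,::-1]
cv2.imwrite("pics/w22.png",im)
im=robot.read_camera('side')[:,:,::-1]
cv2.imwrite("pics/s22.png",cv2.resize(im[100:260,150:350],None,fx=3,fy=3))
```

```text
t 26.75 q6 0.30 q1 0.53 pos [0.5013 0.3836 0.1329] jawdeg 13.3 F [-0.1  0.8 -0.5] open 0.0319
tilt [ 0.005  0.003 -1.   ]
twist units -0.002321336939937636 alt 2.9976786630600625
shift units [-0.019   0.0383  0.8742]
```

View pics/w22.png

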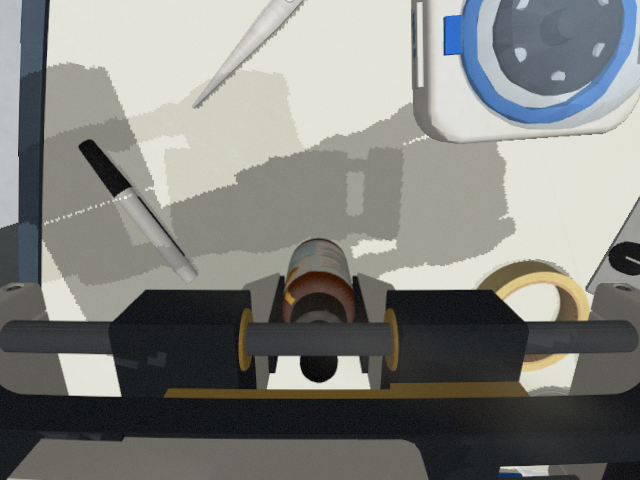

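View pics/s22.png

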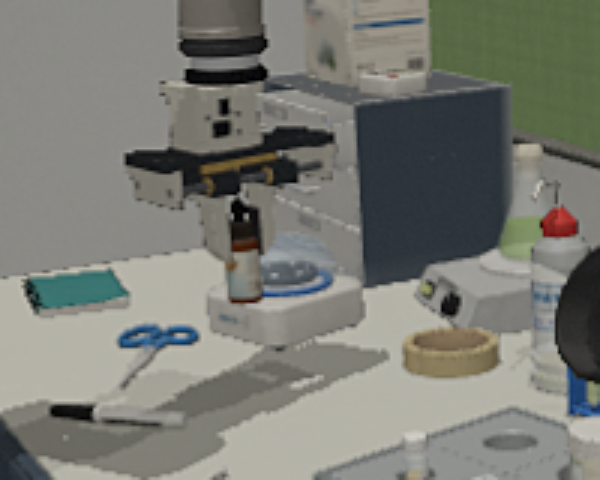

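Emit:
move_arm:
  increments:
    - [0,0.004,0.1,0]
    - [0,0.01,0.24,0]
    - [0,0.016,0.38,0]
    - [0,0.022,0.52,0]
    - [0,0.03,0.66,0]

```text
time: 27.48
tool_pos: [0.5715, 0.1267, 0.1283]
tool_rot: [-1.746, 1.568, -3.085]
contact_force: [0.9, -0.3, -1.3]
opening: 0.0322
```

Emit:
move_arm:
  increments:
    - [0,0.005,0.1,0]
    - [0,0.007,0.17,0]
    - [0,0.008,0.205,0]
    - [0,0.008,0.21,0]
    - [0,0.008,0.21,0]

```text
time: 28.1
tool_pos: [0.5942, 0.0485, 0.1297]
tool_rot: [-2.276, 1.57, 2.669]
contact_force: [0.1, 0.6, -1.3]
opening: 0.0324
```

Run:
```python
from h import *
p,r,s=state();np.savez("w23.npz",p=p,r=r)
plan([.5965,.0466,.0565],(.973,.232))
im=robot.read_camera('wrist')[:,:,::-1]
cv2.imwrite("pics/w23.png",im)
```

```text
t 28.10 q6 -0.28 q1 -0.05 pos [0.5942 0.0485 0.1297] jawdeg 13.3 F [ 0.1  0.6 -1.3] open 0.0324
tilt [-9.e-04  4.e-04 -1.e+00]
twist units -0.0016147874635484229 alt 2.9983852125364514
shift units [0.1831 0.0047 0.0061]
```

View pics/w23.png

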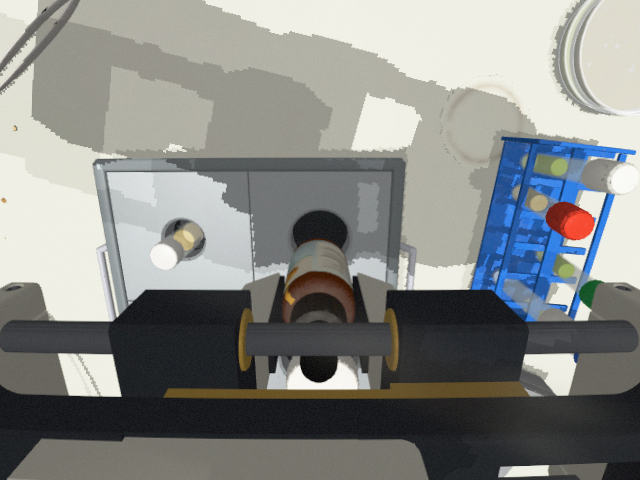

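Run:
```python
from h import *
d=np.load("w23.npz");P=(d['p'],d['r'])
print(at('wrist',[(320,171),(290.5,232),(349,232)],.034,P))
plan([.5965,.0466,.075],(.973,.232))
```

```text
[[0.58506798 0.09415194 0.034     ]
 [0.57437011 0.04609956 0.034     ]
 [0.61594072 0.05595694 0.034     ]]
t 28.15 q6 -0.28 q1 -0.05 pos [0.5942 0.0487 0.1299] jawdeg 13.3 F [-0.5 -0.4 -0.7] open 0.0321
tilt [-6.e-04  4.e-04 -1.e+00]
twist units -0.0012684216560110782 alt 2.998731578343989
shift units [0.1372 0.0044 0.0065]
```

Emit:
move_arm:
  increments:
    - [0.02,0.004,0.007,0]
    - [0.06,0.004,0.007,0]
    - [0.1,0.004,0.007,0]
    - [0.13,0.004,0.007,0]
    - [0.15,0.004,0.007,0]

```text
time: 28.78
tool_pos: [0.5964, 0.0452, 0.0689]
tool_rot: [-1.926, 1.57, 3.018]
contact_force: [-0.5, 0.1, -0.6]
opening: 0.0322
```

Emit:
move_arm:
  increments:
    - [0,0,0,0]

```text
time: 28.9
tool_pos: [0.5965, 0.0452, 0.0694]
tool_rot: [-1.928, 1.57, 3.016]
contact_force: [-0.5, 0.1, -0.3]
opening: 0.0317
```

Run:
```python
from h import *
plan([.5965,.0466,.0565],(.973,.232))
im=robot.read_camera('wrist')[:,:,::-1]
cv2.imwrite("pics/w24.png",im)
```

```text
t 28.90 q6 -0.28 q1 -0.05 pos [0.5965 0.0452 0.0694] jawdeg 13.3 F [-0.5  0.1 -0.3] open 0.0317
tilt [-1.3e-03  2.0e-04 -1.0e+00]
twist units -0.0024597657289500926 alt 2.99754023427105
shift units [ 0.0323  0.0009 -0.0034]
```

View pics/w24.png

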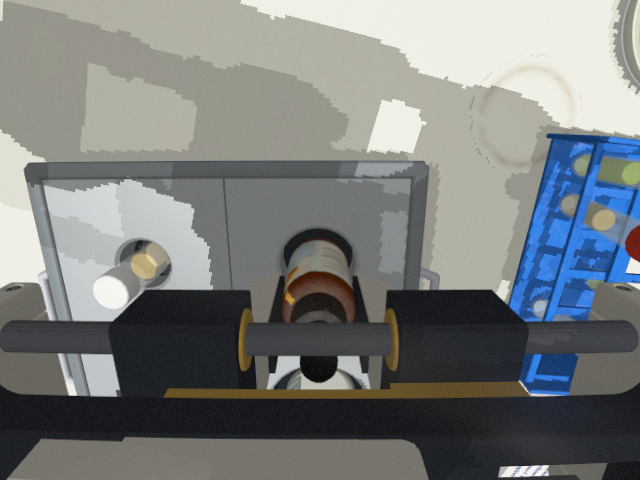

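Emit:
move_arm:
  increments:
    - [0.012,0,-0.003,0]
    - [0.024,0,-0.003,0]
    - [0.033,0,-0.003,0]
    - [0.033,0,-0.003,0]

```text
time: 29.45
tool_pos: [0.5963, 0.0464, 0.0566]
tool_rot: [-1.947, 1.57, 2.997]
contact_force: [0.5, 0.1, -0.5]
opening: 0.032
```

Emit:
move_arm:
  increments:
    - [0,0,0,0]

```text
time: 29.58
tool_pos: [0.5966, 0.0464, 0.057]
tool_rot: [1.842, 1.571, 0.503]
contact_force: [0.7, 0.3, -0.7]
opening: 0.032
```

Emit:
move_arm:
  increments:
    - [0.002,0,0,0]
    - [0.002,0,0,0]

```text
time: 29.82
tool_pos: [0.5966, 0.0464, 0.0562]
tool_rot: [2.013, 1.571, 0.674]
contact_force: [0.0, -0.3, -1.9]
opening: 0.0317
```

Emit:
move_arm:
  increments:
    - [0,0,0,0]
    - [0,0,0,0]
    - [0,0,0,0]
    - [0,0,0,0]
  gripper: 0.4

```text
time: 30.32
tool_pos: [0.5966, 0.0464, 0.0562]
tool_rot: [1.952, 1.571, 0.613]
contact_force: [0.1, 0.8, 0.1]
opening: 0.0548
```

Emit:
move_arm:
  increments:
    - [-0.06,0,0,0]
    - [-0.16,0,0,0]
    - [-0.28,0,0,0]
    - [-0.4,0,0,0]
    - [-0.4,0,0.12,0]

```text
time: 30.95
tool_pos: [0.6095, 0.0016, 0.2213]
tool_rot: [1.322, 1.562, -0.013]
contact_force: [0.5, -1.1, -1.3]
opening: 0.055
```

Emit:
move_arm:
  increments:
    - [0,0,0.1,0]
    - [0,0,0.15,0]
    - [0,0,0.15,0]

```text
time: 31.32
tool_pos: [0.6213, -0.0595, 0.2157]
tool_rot: [-2.493, 1.57, 2.449]
contact_force: [0.7, 0.7, -0.0]
opening: 0.055
```

Run:
```python
from h import *
p,r,s=state();np.savez("w25.npz",p=p,r=r);print(p,s['opening'])
cv2.imwrite("pics/w25.png",robot.read_camera('wrist')[:,:,::-1])
im=robot.read_camera('side')[:,:,::-1]
cv2.imwrite("pics/s25.png",cv2.resize(im[190:345,230:450],None,fx=3.6,fy=3.6,interpolation=cv2.INTER_CUBIC))
```

```text
[ 0.62128103 -0.0594913   0.21572147] 0.0550310361548379
```

View pics/w25.png

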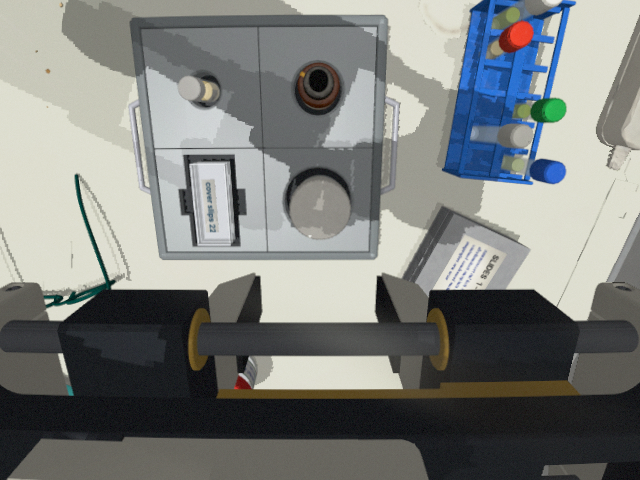

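View pics/s25.png

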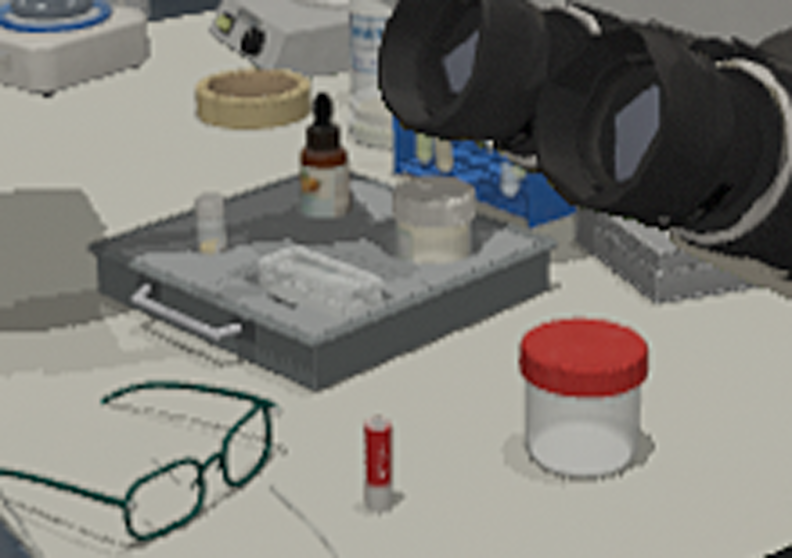

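```bash
python3 - <<'E'
from h import *
im=cv2.imread("pics/w25.png");cv2.imwrite("pics/w25c.png",cv2.convertScaleAbs(cv2.resize(im[55:255,165:365],None,fx=4,fy=4,interpolation=cv2.INTER_CUBIC)[:,:760],alpha=1.2))
E
python3 -c "
import cv2;im=cv2.imread('pics/w25c.png');cv2.imwrite('pics/w25d.png',cv2.resize(im,None,fx=.75,fy=.75))"
```

```text
(no output)
```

View pics/w25d.png

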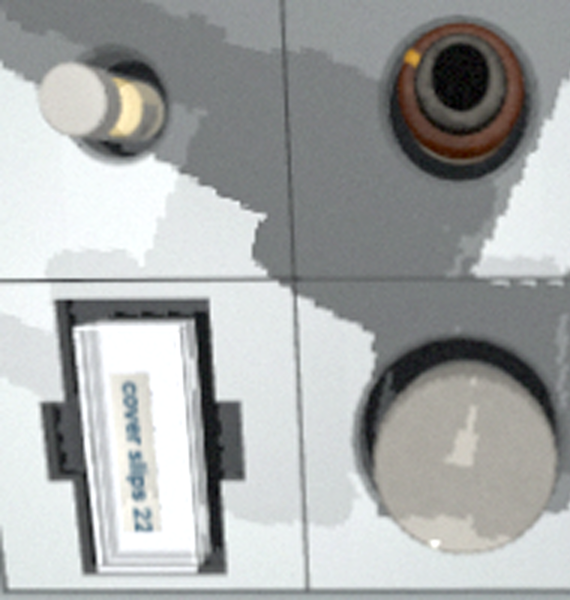

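Run:
```python
from h import *
d=np.load("w25.npz");P=(d['p'],d['r'])
g=lambda q:np.array(q,float)/3+[165,55]
W={'vial':(.4982,.023),'dropper':(.5965,.0466),'jar':(.620,-.052),'slide':(.5217,-.0755)}
def rep(n,X): 
    e=X[:2]-W[n];print(n,X.round(4),"err mm",(e*1e3).round(1),np.hypot(*e)*1e3)
rep('vial',at('wrist',g([(75,100)]),.068,P)[0])
rep('dropper',at('wrist',g([(461,75)]),.112,P)[0]); rep('dropper',at('wrist',g([(459,92)]),.07,P)[0])
rep('jar',at('wrist',g([(464,456)]),.071,P)[0])
Q=at('wrist',g([(75,325),(192,318),(210,568),(98,570)]),.047,P)
rep('slide',Q.mean(0));u=Q[3]-Q[0]+Q[2]-Q[1];print(np.degrees(np.arctan2(u[1],u[0]))+76.7, np.linalg.norm(u)/2)
print("grid",at('wrist',g([(294,280)]),.034,P))
print("slide pocket rim",at('wrist',g([(55,300),(208,298),(225,573),(84,573)]),.034,P).mean(0))
im=robot.read_camera('top');cv2.imwrite("pics/t26.png",im[180:300,265:500,::-1].repeat(3,0).repeat(3,1))
```

```text
vial [0.4984 0.0204 0.068 ] err mm [ 0.2 -2.6] 2.62782218208295
dropper [0.5977 0.0444 0.112 ] err mm [ 1.2 -2.2] 2.4752795566396335
dropper [0.5971 0.0447 0.07  ] err mm [ 0.6 -1.9] 1.9561352449084797
jar [ 0.6206 -0.0495  0.071 ] err mm [0.6 2.5] 2.554880731165481
slide [ 0.5255 -0.0751  0.047 ] err mm [3.8 0.4] 3.8284588346748865
-0.16260547455098617 0.0777240752888026
grid [[ 0.55944531 -0.01583973  0.034     ]]
slide pocket rim [ 0.52173476 -0.076067    0.034     ]
```

View pics/t26.png

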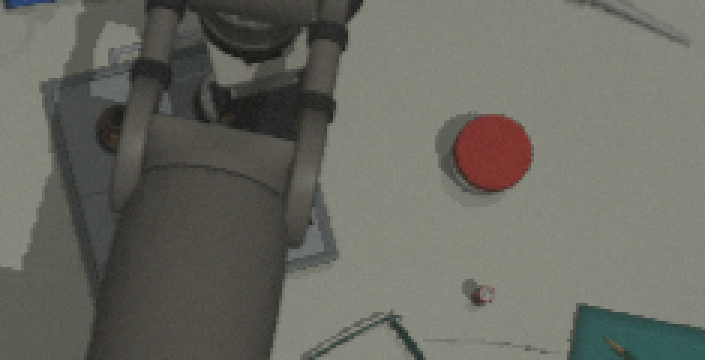

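Run:
```python
from cell import robot
print(robot.hand_in(), robot.observe()['time'])
```

```text
the job is handed in; nothing more can be done
the job is handed in; nothing more can be done
```

All four pieces are in their own wells, and I handed the job in at about 31 s of the 86 s. The hand-in reported no verdict.

I placed the slide box first, then the small jar, the vial, and last the dropper bottle because it stands tallest. The first slide-box grasp failed: I lifted before the slow fingers had closed. The box stayed on the bench, I measured it again and the second grasp held.

My last wrist and side pictures showed:
- **Centring:** the offsets from the well centres were about 2.6 mm for the jar, 2–2.5 mm for the dropper bottle, 2.6 mm for the vial and 3.8 mm for the slide box. The limit is 10 mm.
- **Attitude and depth:** the three round pieces looked upright. The slide box was flat, and its long axis was within about 0.2° of the pocket's. I judged "fully down" from the pictures and from the height of the tool at release. For the dropper bottle, the force reading also rose as it touched down.
- **Large jar and battery:** both were still standing, apparently where they started; I did not measure them again. The gripper was well clear of everything.

The top and wrist cameras disagreed by about 6 mm on the dropper bottle's starting place and by up to 6 mm on an early vial reading. I settled both by centring the pieces between the jaws close up. The last top picture showed the large jar and battery, but the arm hid most of the tray, so it could not confirm the wells.

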